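# Nest the plaster-measuring pans and swing the keeper over them

### The job

Nest the three measuring pans in the rack: the yellow one in the blue-green one that already stands there, then the red one in the yellow, each lowered gently, not dropped, until it sits flat on the floor of the one below (the enamel chips if banged or pushed down hard). Fan the handles out over the rack's front (robot) side, each at least 30 degrees from the other two, as a pan cannot sit down on top of another's handle. Then turn the black ball knob clockwise to swing the yellow keeper bar over the nest until it stops, and leave the other things on the bench where they are.

Things in the scene. Friction and masses are not known exactly. Their poses are not given: they have to be found in the camera images.
- nest (a point): Wooden rack board 180 x 260 x 12 mm, fixed to the table, with a low steel ring (8 mm high) round the big pan's foot. Origin: centre of the ring on the board's top face, 12 mm above the table. Its -x is the rack's front, towards the robot; z up. The knob's post stands 68 mm along +x and 84 mm along +y from here.
- big_mid (a point): Blue-green enamel pan, the biggest: round, tapered, open; outer diameter 100 mm at foot, 120 at rim, 55 high, wall 3, floor 4 thick, about 450 g. Origin on its axis, 27.5 mm above its underside; z up, handle along its -x. It already stands in the ring, loose, its handle to the front.
- big_grip (a point): Middle of the blue-green pan's handle, a level straight black bar 14 mm wide, 18 high, reaching from 69 to 141 mm from the pan's axis. This point: 107 mm from the axis, 60 mm above the pan's underside, half-way up the bar, which stands 14 mm above the rim. Can be pinched across its width from above; held weakly, the pan sags. Axes as the pan's.
- medium_mid (a point): Yellow enamel pan, the middle one: round, tapered, open; outer diameter 87 mm at foot, 108 at rim, 62 high, wall 3, floor 4 thick, about 240 g. Origin on its axis, 31 mm above its underside; z up, handle along its -x. Fully nested, its underside is 4 mm above the blue-green pan's underside, with about 4 mm of play all round.
- medium_grip (a point): Middle of the yellow pan's handle, a level straight black bar 14 mm wide, 18 high, reaching from 63 to 135 mm from the pan's axis. This point: 101 mm from the axis, 67 mm above the pan's underside, half-way up the bar, which stands 14 mm above the rim. Can be pinched across its width from above; held weakly, the pan sags. Axes as the pan's.
- small_mid (a point): Red enamel pan, the smallest: round, tapered, open; outer diameter 73 mm at foot, 94 at rim, 69 high, wall 3, floor 4 thick, about 180 g. Origin on its axis, 34.5 mm above its underside; z up, handle along its -x. Fully nested, its underside is 4 mm above the yellow pan's underside, with about 4 mm of play all round.
- small_grip (a point): Middle of the red pan's handle, a level straight black bar 14 mm wide, 18 high, reaching from 56 to 128 mm from the pan's axis. This point: 94 mm from the axis, 74 mm above the pan's underside, half-way up the bar, which stands 14 mm above the rim. Can be pinched across its width from above; held weakly, the pan sags. Axes as the pan's.
- ball (a point): Centre of the smooth black ball knob, 50 mm diameter, 162 mm above the table, on the upright turning axis of the keeper. Under it a 16 mm neck; the bar's top is 40 mm below its centre. It slips unless gripped level with its centre. Turning it needs about 0.15 N m and it stays where it is left.
- keeper (a joint): Angle of the keeper, a flat yellow bar 133 mm long fixed to the ball knob, its underside 112 mm above the table (9 mm over the handle of a nested red pan). 0 = over the nest's centre, against its stop; grows as it swings away anticlockwise seen from above, up to 2.9 rad. It starts swung away, 2.1 to 2.7 rad, so one wrist turn may not close it.
- jar: Amber jar with white lid, 72 mm diameter, 100 mm high; leave alone. Origin under its centre.
- bat: White plaster disc 120 mm diameter, 22 mm thick; leave alone. Origin under its centre.
- mould: White open plaster mould 110 x 90 x 55 mm; leave alone. Origin under its centre.
- spatula: Spatula 190 mm long lying along its x; leave alone. Origin near its middle.
- brush: Brush 170 mm long lying along its x; leave alone. Origin near its middle.
- mallet: Hammer 200 mm long lying along its x; leave alone. Origin near its middle.
- weight: Brass weight 48 mm diameter, 64 mm high; leave alone. Origin under its centre.

How it is judged:
On the way, in this order (a step that is already met when the one before it is completed fails the run):
1. the yellow pan sits on the floor of the blue-green pan, its handle to the front and clear of the one below (horizontal distance between medium_mid and big_mid below 0.009 m and z of medium_mid in the frame of big_mid between 0.0045 and 0.0115 m and angle between medium_mid's own z axis and vertical below 0.07 rad and x of medium_grip in the frame of nest below -0.02 m and angle between the x axis of medium_mid and the x axis of big_mid, either way round above 0.42 rad), for 0.2 s.
2. the red pan sits on the floor of the yellow pan, all three handles fanned (all of step 1 and horizontal distance between small_mid and medium_mid below 0.009 m and z of small_mid in the frame of medium_mid between 0.0045 and 0.0115 m and angle between small_mid's own z axis and vertical below 0.07 rad and x of small_grip in the frame of nest below -0.02 m and angle between the x axis of small_mid and the x axis of medium_mid, either way round above 0.42 rad and angle between the x axis of small_mid and the x axis of big_mid, either way round above 0.42 rad), for 0.2 s.
3. the keeper bar is over the nest (value of joint keeper below 0.12 rad), for 0.2 s.
At the end, for the whole second after the job is handed in: Each pan within 4 mm of fully down, 9 mm of centred and 0.07 rad of level in its place (blue-green in ring, yellow in it, red in yellow); all grip points 20 mm or more in front of the nest centre; each handle 24 degrees or more from the other two; keeper within 0.12 rad of its stop (all of step 2 and horizontal distance between big_mid and nest below 0.009 m and z of big_mid in the frame of nest between 0.0245 and 0.0315 m and angle between big_mid's own z axis and vertical below 0.07 rad and x of big_grip in the frame of nest below -0.02 m and value of joint keeper below 0.12 rad); the robot touches nothing.
It fails at once if a pan was banged or pressed hard into the one below (contact over 42 N) (contact force between medium and big above 42 N or contact force between small and medium above 42 N).
It fails at once if a pan was dropped (over 0.35 m/s while no finger touches it) ((contact force between the fingers and medium below 0.05 N and linear speed of medium above 0.35 m/s) or (contact force between the fingers and small below 0.05 N and linear speed of small above 0.35 m/s)).
It fails at once if a bystander was moved by more than 40 mm (distance of any of jar, bat, mould, spatula, brush, mallet, weight from where it was at the start of the episode above 0.04 m).
It also fails if it takes over 72 s, if anything falls off the work surface, if the arm or the gripper's body presses on something with over 40 N, if the wrist force passes 120 N, or if a joint passes its speed limit or range.

### The arm

A 6-joint arm with a two-finger parallel gripper is mounted at the origin on the work surface. World frame = base frame: x ahead of the robot, y to its left, z up, the work surface at z = 0. Lengths are in m, angles in rad, forces in N, time in s.
With the tool pointing down it reaches from about 0.225 to 0.725 m from the base axis. Payload 3.1 kg.
Tool frame: the origin (TCP) lies at the very end of the fingers, on their centre line; the grasp point (between the pads) lies 19 mm behind it (grasp_offset is the distance from the TCP to the grasp point, in m); z points along the fingers, y is the direction in which the jaws open and shut (so a half turn about z gives the same grasp; the last joint's range is limited). The gripper opens to 85 mm and grips with 20 to 120 N. Pads are 22 mm wide; open, the fingers measure 114 mm over their backs; the gripper's body (76 mm by 85 mm) begins 54 mm behind the grasp point. The pads swing forward as they close: fully open they stand 13 mm farther back than shut.
Start: joints at [-1.4, 0.048, 0.099, 1.622, 0, 1.443], TCP at [0.155, -0.502, 0.231] pointing down, gripper open.
Joint ranges: [-2.91, 2.91], [-0.99, 1.94], [-1.21, 1.42], [-2.12, 2.29], [-1.49, 1.47], [-3.14, 3.14]. Speed limits (rad/s): [2.79, 2.79, 3.14, 3.14, 3.14, 3.14].

### API

Orientations are given as a unit quaternion [x, y, z, w].
In Python, from bench import sense, grab_frame, sign_off, grasp_offset gives the robot as it stands. The module is installed in compiled form; this text tells all that it offers.
- The arm moves only by the tool send_rows, never from a script. Its argument "plan" is a list of rows, each an object of numbers: "x", "y", "z": the shift along the tool's x, y, z in units of 40 mm (1.0 is 40 mm); "twist": the turn about the tool's z in units of 10 degrees (1.0 is 10 degrees). A call has 1 to 12 rows; each row shifts and turns the pose as measured when the row begins, along the tool's axes as they then stand; what a row does not reach is not made up. A row lasts 1/8 s, in which the tool goes at most 62.5 mm and 10.7 degrees, less where a joint would pass 70% of its speed; a pose out of reach is approached as far as the arm can. A call is refused whole if a number of a shift passes 1 or a number of a turn 1, either way. A call with a gripper value outside its range is refused whole. "fingers" is the opening, from 0 (shut) to 1 (fully open), set as the call begins (left out, the last holds). The fingers move at their own pace and stop on an object; "newtons" is the grip in N (left out, the last holds). Time passes only in rows, so rows that do not move let the fingers close. It gives the time, the measured TCP pose, the force and the opening at its end, in the units of the state.
- sense(): the state, without advancing time (a new reading comes with each control period).
- grab_frame(name): name is "side" or "top"; returns a dict with "color" (400x640x3 uint8, red, green, blue), "vfov" (degrees; the focal length in pixels is half the picture's height over the tangent of half this angle, whatever the lens; pixels are square), "cx", "cy" (the principal point, pixels), "position" and "attitude" of the camera in the world. Camera axes: x right, y down, z forward; pixel columns grow to the right and rows downward; lengths in m; the calibration is good to about 2 mm. A picture is of the moment at which its call begins. There is no depth.
- sign_off(): hands the job in, once; it reports no verdict.
The state is a dict: "t": time; "qpos": joint angles; "qvel": joint speeds; "joint_efforts": joint torques, N m; "ee_pos": TCP position; "orientation": TCP orientation; "ft_force": force on the tool from outside, world axes, zero at the start; "torque": the same for the moment, N m; "opening": finger opening in m.
Only numpy, scipy, OpenCV 4.12 (cv2) and the standard library are available. Lean on these libraries where they do the work, as an engineer would, in place of code of your own. Each camera call takes 0.05 s, during which the arm holds its last target.

## Working session

There is one attempt and no reset: what is moved stays moved. The work goes in short steps, Python scripts to look and compute and a tool call to move; the robot and the scene stay as the last step left them, time stands still between calls to the robot, and variables do not carry over. Pictures are saved under pics/ and viewed, and the job is handed in when it is done.

Besides the shell and the picture viewer there is one more tool, called after "Request:" by a JSON object that holds its "op" and its "data", one argument or row to a line. send_rows: Moves the arm, as the interface text tells. Its arguments: {"type":"object","properties":{"plan":{"type":"array"},"fingers":{"type":"number"},"newtons":{"type":"number"}},"required":["plan"]}

```bash
ls; mkdir -p pics; python3 - <<'E'
from bench import sense, grab_frame, grasp_offset
import cv2
print(grasp_offset, sense())
for n in("top","side"):
    f=grab_frame(n); print(n,f["vfov"],f["cx"],f["cy"],f["position"],f["attitude"])
    cv2.imwrite(f"pics/{n}0.png",f["color"][:,:,::-1])
E
```

```text
pics
0.0187 {'t': 0.0, 'qpos': array([-1.39977178e+00,  4.87150576e-02,  9.76103331e-02,  1.62201218e+00,
       -1.23514312e-06,  1.44298740e+00]), 'qvel': array([ 5.28956405e-04, -7.13062253e-05,  1.37898654e-03, -4.53779032e-04,
       -1.31128896e-03, -3.71754328e-04]), 'joint_efforts': array([-3.60097993e-04, -3.38783205e+01,  3.20014286e+01,  2.03227974e-02,
       -1.18088151e-04,  2.60484754e-06]), 'ee_pos': array([ 0.15444131, -0.5011312 ,  0.230142  ]), 'orientation': array([ 9.88857406e-01,  1.48861294e-01, -2.56867764e-05, -1.16000472e-03]), 'ft_force': array([-0.07326326, -0.00963405, -0.91001033]), 'torque': array([-0.01710869, -0.03374554, -0.0183546 ]), 'opening': 0.08566488370087805}
top 43.92467967009871 319.48127364998004 194.37654821215676 [ 2.27484104e-01 -1.17257837e-03  1.78071690e+00] [-0.70240211  0.70506002 -0.06865332  0.06934234]
side 51.815162035020606 324.42611141979427 194.946365328755 [ 0.33072626 -1.05591906  0.96736942] [ 0.89530795 -0.08290797  0.05200123 -0.43456394]
```

View pics/top0.png

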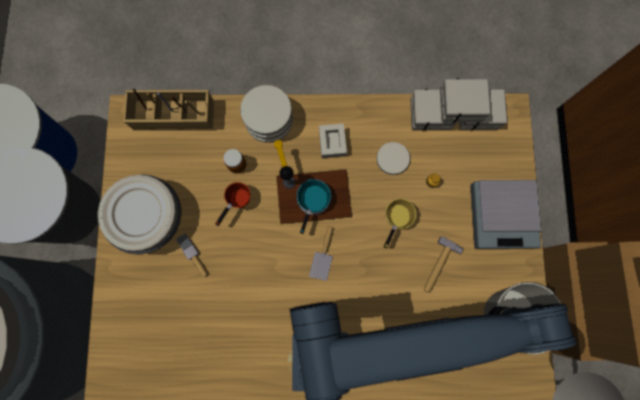

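View pics/side0.png

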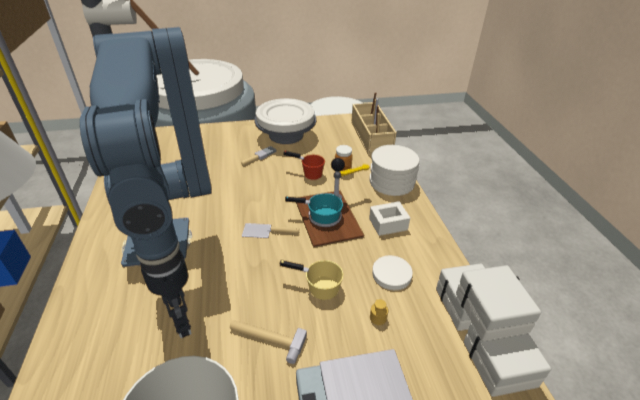

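```bash
cat > h.py <<'E'
import numpy as np, cv2
from scipy.spatial.transform import Rotation as R
from bench import sense, grab_frame
class Cam:
    def __init__(s,n):
        f=grab_frame(n); s.im=np.ascontiguousarray(f["color"]); s.f=200/np.tan(np.radians(f["vfov"]/2))
        s.c=np.array([f["cx"],f["cy"]]); s.p=np.array(f["position"]); s.R=R.from_quat(f["attitude"]).as_matrix()
    def ray(s,uv):
        d=s.R@np.r_[(np.array(uv)-s.c)/s.f,1]; return d/np.linalg.norm(d)
    def onz(s,uv,z):
        d=s.ray(uv); return (s.p+d*(z-s.p[2])/d[2]).round(4)
    def proj(s,P):
        q=s.R.T@(np.array(P)-s.p); return (q[:2]/q[2]*s.f+s.c).round(1)
    def crop(s,name,x0,y0,w,h,k):
        cv2.imwrite(f"pics/{name}.png",cv2.resize(s.im[y0:y0+h,x0:x0+w,::-1],None,fx=k,fy=k,interpolation=cv2.INTER_CUBIC))
    def hsv(s): return cv2.cvtColor(s.im,cv2.COLOR_RGB2HSV)
def tri(ca,ua,cb,ub):
    a,b=ca.ray(ua),cb.ray(ub)
    A=np.c_[a,-b]; t=np.linalg.lstsq(A,cb.p-ca.p,rcond=None)[0]
    P,Q=ca.p+t[0]*a,cb.p+t[1]*b
    return ((P+Q)/2).round(4),np.linalg.norm(P-Q).round(4)
def blob(m,roi):
    x,y,w,h=roi; k=np.zeros(m.shape,np.uint8); k[y:y+h,x:x+w]=m[y:y+h,x:x+w]
    n,l,st,ce=cv2.connectedComponentsWithStats(k,connectivity=8)
    i=1+np.argmax(st[1:,4]); k=(l==i).astype(np.uint8)
    c=max(cv2.findContours(k,cv2.RETR_EXTERNAL,cv2.CHAIN_APPROX_NONE)[0],key=len)
    return k,c,st[i],ce[i]
E
python3 - <<'E'
from h import *
t=Cam("top"); s=Cam("side")
t.crop("topc",200,130,250,150,3.2); s.crop("sidec",230,130,180,180,3.3)
h=t.hsv()
for p in [(314,196),(401,214),(237,195),(306,225),(392,236),(287,174),(281,152),(290,210),(350,250)]: print(p,h[p[1],p[0]])
h=s.hsv()
for p in [(325,212),(325,285),(314,170),(338,165),(355,169)]: print(p,h[p[1],p[0]])
E
```

```text
(314, 196) [ 93 207 100]
(401, 214) [ 24 150 161]
(237, 195) [  6 221 126]
(306, 225) [ 18 134 105]
(392, 236) [ 18 134  80]
(287, 174) [113  73  14]
(281, 152) [ 22 255 149]
(290, 210) [ 11 188  68]
(350, 250) [ 19 135 149]
(325, 212) [ 92 167 170]
(325, 285) [ 24  94 243]
(314, 170) [  5 203 107]
(338, 165) [90  9 28]
(355, 169) [ 25 237 218]
```

View pics/topc.png

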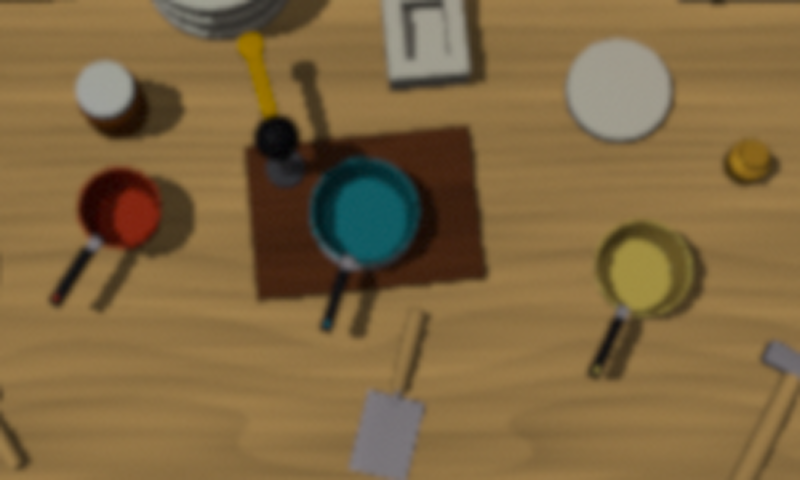

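View pics/sidec.png

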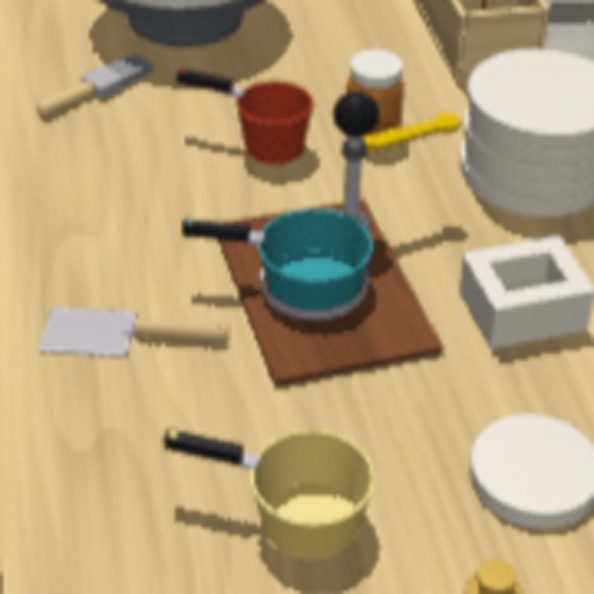

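```bash
cat > meas.py <<'E'
from h import *
t=Cam("top"); s=Cam("side")
ht,hs=t.hsv(),s.hsv()
def masks(h):
    H,S,V=[h[...,i].astype(int) for i in range(3)]
    return dict(big=(H>85)&(H<100)&(S>120)&(V>40), medium=(H>=21)&(H<30)&(S>70)&(V>60), small=((H<10)|(H>172))&(S>180)&(V>75), dark=(V<52))
mt,ms=masks(ht),masks(hs)
rim=dict(big=.055+.012,medium=.062,small=.069); grip=dict(big=.072,medium=.067,small=.074)
roi=dict(big=(290,172,50,45),medium=(380,190,40,42),small=(220,178,35,32))
hroi=dict(big=(296,210,16,26),medium=(380,226,18,26),small=(212,203,19,24))
vis=t.im.copy()
for n in rim:
    k,c,st,ce=blob(mt[n].astype(np.uint8),roi[n])
    hull=cv2.convexHull(c); e=cv2.fitEllipseDirect(c if n!='x' else hull)
    P=t.onz(np.array(e[0]),rim[n])
    k2,c2,st2,ce2=blob(((mt['dark'])&(ht[...,2]<60)).astype(np.uint8),hroi[n])
    G=t.onz(ce2,grip[n]); a=np.arctan2(*(P-G)[1::-1])
    print(n,"px",np.round(e[0],1),np.round(e[1],1),"centre",P,"blackhandle px",ce2.round(1),st2,G,"dist",np.linalg.norm((P-G)[:2]).round(4),"yaw",a.round(3))
    cv2.drawContours(vis,[c],-1,(255,255,255),1); cv2.drawContours(vis,[c2],-1,(255,0,255),1)
k,c,st,ce=blob((ht[...,2]<45).astype(np.uint8),(276,164,22,16)); print("ball top",ce,st,t.onz(ce,.162))
k2,c2,st2,ce2=blob((hs[...,2]<50).astype(np.uint8),(328,154,20,20)); print("ball side",ce2,st2,s.onz(ce2,.162),tri(t,ce,s,ce2))
k,c,st,ce=blob(((ht[...,0]>=20)&(ht[...,0]<25)&(ht[...,1]>200)).astype(np.uint8),(270,135,25,35)); print("bar",ce,st,t.onz(ce,.114))
cv2.drawContours(vis,[c],-1,(0,255,0),1)
cv2.imwrite("pics/vis.png",cv2.resize(vis[130:280,200:450,::-1],None,fx=3.2,fy=3.2,interpolation=cv2.INTER_NEAREST))
# board
b=((ht[...,0]<16)&(ht[...,1]>150)&(ht[...,2]<95)).astype(np.uint8)
k,c,st,ce=blob(b,(270,162,90,70)); 
r=cv2.minAreaRect(cv2.convexHull(c)); print("board",r)
P=[t.onz(q,.012) for q in cv2.boxPoints(r)]; print(P, t.onz(r[0],.012))
E
python3 meas.py
```

```text
big px [315.5 195.9] [28.5 30.9] centre [0.5613 0.0139 0.067 ] blackhandle px [304.9 220.7] [302 214   8  17  56] [0.4726 0.0509 0.072 ] dist 0.0961 yaw -0.395
medium px [400.9 213.4] [29.5 31. ] centre [ 0.4985 -0.2854  0.062 ] blackhandle px [389.6 236.7] [386 230   8  14  37] [ 0.4163 -0.2426  0.067 ] dist 0.0927 yaw -0.48
small px [241.9 196.5] [13.3 21.9] centre [0.5597 0.2728 0.069 ] blackhandle px [222.6 214.8] [218 208  10  15  45] [0.4941 0.3373 0.074 ] dist 0.092 yaw -0.777
ball top [286.30344828 173.39310345] [280 167  14  13 145] [0.6202 0.1109 0.162 ]
ball side [337.52136752 164.53846154] [332 159  12  12 117] [0.6251 0.1104 0.162 ] (array([0.6228, 0.1108, 0.1614]), np.float64(0.0048))
bar [280.22297297 152.03378378] [274 140  13  28 148] [0.7085 0.1361 0.114 ]
board ((313.5, 196.0), (48.06029510498047, 71.045654296875), 84.2894058227539)
[array([0.6483, 0.1598, 0.012 ]), array([ 0.674 , -0.0995,  0.012 ]), array([ 0.4964, -0.1142,  0.012 ]), array([0.4717, 0.1402, 0.012 ])] [0.5718 0.0217 0.012 ]
```

```bash
sleep 0.1
```

```text
(no output)
```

View pics/vis.png

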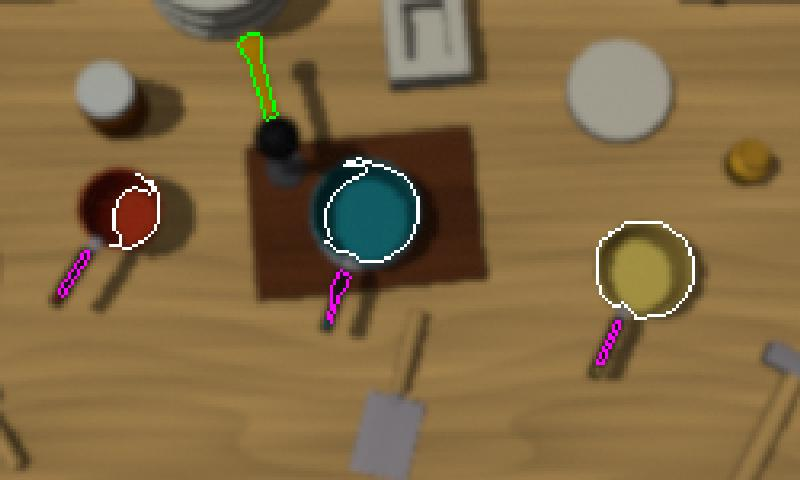

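```bash
sed -i 's/big=(H>85).*(V>40)/big=(H>80)\&(H<108)\&(S>90)\&(V>28)/; s/small=((H<10)|(H>172))&(S>180)&(V>75)/small=((H<10)|(H>172))\&(S>170)\&(V>30)/' meas.py; sed -i 's/cv2.fitEllipseDirect(c if .*)/cv2.fitEllipseDirect(hull)/' meas.py; python3 meas.py | head -3
```

```text
big px [313.8 195.6] [32.6 33.7] centre [0.5624 0.0198 0.067 ] blackhandle px [304.9 220.9] [302 214   7  17  54] [0.4722 0.051  0.072 ] dist 0.0954 yaw -0.333
medium px [400.8 213.5] [30.8 32. ] centre [ 0.4985 -0.2847  0.062 ] blackhandle px [389.6 236.7] [386 230   8  14  37] [ 0.4163 -0.2426  0.067 ] dist 0.0924 yaw -0.473
small px [237.6 194.8] [24.3 25.3] centre [0.566  0.2879 0.069 ] blackhandle px [222.6 214.8] [218 208  10  15  45] [0.4941 0.3373 0.074 ] dist 0.0872 yaw -0.602
```

View pics/vis.png

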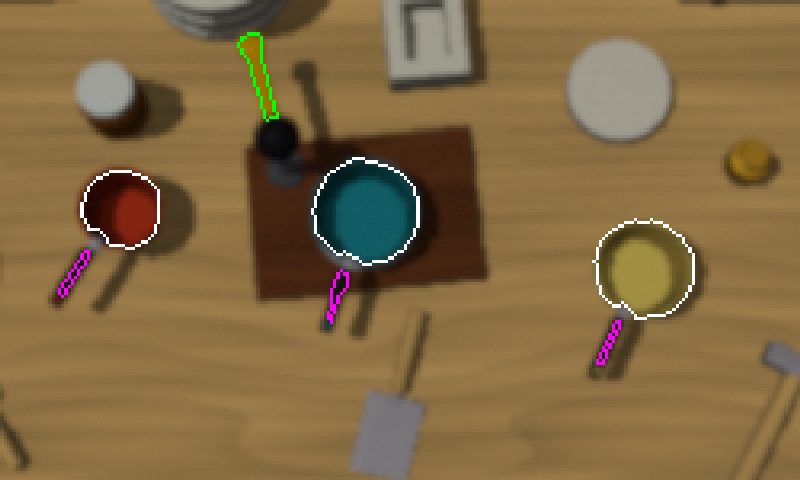

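```bash
cat > go.py <<'E'
import sys; from h import *
def st():
    s=sense(); M=R.from_quat(s["orientation"]).as_matrix(); return s,M
s,M=st(); psi=np.arctan2(M[1,0],M[0,0])
print("t",round(s["t"],2),"pos",s["ee_pos"].round(4),"psi",psi.round(4),"tilt",np.arccos(-M[2,2]).round(4),"F",s["ft_force"].round(1),"T",s["torque"].round(2),"open",round(s["opening"],4),"q",s["qpos"].round(2))
if len(sys.argv)>1:
    x,y,z,p=map(float,sys.argv[1:5])
    tw=-((p-psi+np.pi)%(2*np.pi)-np.pi)
    for pp,l in((psi,"before twist"),(p,"after twist")):
        dx,dy=x-s["ee_pos"][0],y-s["ee_pos"][1]
        c,n=np.cos(pp),np.sin(pp)
        print(l,"units xyz",np.round([(c*dx+n*dy)/.04,(n*dx-c*dy)/.04,(s["ee_pos"][2]-z)/.04],2))
    print("twist units",np.round(np.degrees(tw)/10,2))
E
python3 go.py .4202 -.2446 .16 2.669
```

```text
t 0.4 pos [ 0.1545 -0.5016  0.2311] psi 0.2988 tilt 0.0004 F [0.3 0.2 0.3] T [-0.   -0.03 -0.02] open 0.0853 q [-1.4   0.05  0.1   1.62  0.    1.44]
before twist units xyz [ 8.24 -4.19  1.78]
after twist units xyz [-2.99  8.74  1.78]
twist units -13.58
```

Request:
{"op": "send_rows", "data": {
  "plan": [
    {"x": 0.7, "y": -0.35},
    {"x": 0.7, "y": -0.35},
    {"x": 0.7, "y": -0.35},
    {"x": 0.7, "y": -0.35},
    {"x": 0.7, "y": -0.35},
    {"x": 0.7, "y": -0.35},
    {"x": 0.7, "y": -0.35},
    {"x": 0.7, "y": -0.35},
    {"x": 0.7, "y": -0.35},
    {"x": 0.7, "y": -0.35},
    {"x": 0.7, "y": -0.35},
    {"x": 0.5, "y": -0.3}
  ],
  "fingers": 0.7
}}

```text
invalid input
```

Request:
{"op": "send_rows", "data": {
  "plan": [
    {"twist": -1},
    {"twist": -1},
    {"twist": -1},
    {"twist": -1},
    {"twist": -1},
    {"twist": -1},
    {"twist": -1},
    {"twist": -1},
    {"twist": -1},
    {"twist": -1},
    {"twist": -1},
    {"twist": -1}
  ]
}}

```text
invalid input
```

```bash
python3 go.py .4202 -.2446 .12 2.669
```

```text
t 0.4 pos [ 0.1545 -0.5016  0.2311] psi 0.2988 tilt 0.0004 F [0.3 0.2 0.3] T [-0.   -0.03 -0.02] open 0.0853 q [-1.4   0.05  0.1   1.62  0.    1.44]
before twist units xyz [ 8.24 -4.19  2.78]
after twist units xyz [-2.99  8.74  2.78]
twist units -13.58
```

Request:
{"op": "send_rows", "data": {
  "plan": [
    {"x": 0.7, "y": -0.35, "z": 0, "twist": 0},
    {"x": 0.7, "y": -0.35, "z": 0, "twist": 0},
    {"x": 0.7, "y": -0.35, "z": 0, "twist": 0},
    {"x": 0.7, "y": -0.35, "z": 0, "twist": 0},
    {"x": 0.7, "y": -0.35, "z": 0, "twist": 0},
    {"x": 0.7, "y": -0.35, "z": 0, "twist": 0},
    {"x": 0.7, "y": -0.35, "z": 0, "twist": 0},
    {"x": 0.7, "y": -0.35, "z": 0, "twist": 0},
    {"x": 0.7, "y": -0.35, "z": 0, "twist": 0},
    {"x": 0.7, "y": -0.35, "z": 0, "twist": 0},
    {"x": 0.7, "y": -0.35, "z": 0, "twist": 0},
    {"x": 0.5, "y": -0.3, "z": 0, "twist": 0}
  ],
  "fingers": 0.7
}}

```text
t: 1.9
ee_pos: [0.4268, -0.2406, 0.2315]
orientation: [0.989, 0.147, 0.001, 0.001]
ft_force: [-0.3, -0.2, 0.0]
opening: 0.0601
```

Works with all four keys. Now the twist.

Request:
{"op": "send_rows", "data": {
  "plan": [
    {"x": 0, "y": 0, "z": 0, "twist": -1},
    {"x": 0, "y": 0, "z": 0, "twist": -1},
    {"x": 0, "y": 0, "z": 0, "twist": -1},
    {"x": 0, "y": 0, "z": 0, "twist": -1},
    {"x": 0, "y": 0, "z": 0, "twist": -1},
    {"x": 0, "y": 0, "z": 0, "twist": -1},
    {"x": 0, "y": 0, "z": 0, "twist": -1},
    {"x": 0, "y": 0, "z": 0, "twist": -1},
    {"x": 0, "y": 0, "z": 0, "twist": -1},
    {"x": 0, "y": 0, "z": 0, "twist": -1},
    {"x": 0, "y": 0, "z": 0, "twist": -1},
    {"x": 0, "y": 0, "z": 0, "twist": -1}
  ]
}}

```text
t: 3.4
ee_pos: [0.4284, -0.2384, 0.2321]
orientation: [0.333, 0.943, -0.001, 0.002]
ft_force: [-1.0, -0.5, -0.2]
opening: 0.0598
```

```bash
python3 go.py .4202 -.2446 .12 2.669
```

```text
t 3.4 pos [ 0.4284 -0.2384  0.2321] psi 2.4634 tilt 0.0044 F [-1.  -0.5 -0.2] T [0.01 0.05 0.05] open 0.0598 q [-0.64 -0.05  0.01  1.62 -0.    0.03]
before twist units xyz [ 0.06 -0.25  2.8 ]
after twist units xyz [ 0.11 -0.23  2.8 ]
twist units -1.18
```

Request:
{"op": "send_rows", "data": {
  "plan": [
    {"x": 0, "y": 0, "z": 0, "twist": -1},
    {"x": 0, "y": 0, "z": 0, "twist": -0.2},
    {"x": 0.1, "y": -0.22, "z": 0.4, "twist": 0},
    {"x": 0, "y": 0, "z": 0.8, "twist": 0},
    {"x": 0, "y": 0, "z": 0.8, "twist": 0},
    {"x": 0, "y": 0, "z": 0.8, "twist": 0},
    {"x": 0, "y": 0, "z": 0, "twist": 0}
  ]
}}

```text
t: 4.28
ee_pos: [0.4219, -0.2457, 0.1188]
orientation: [0.228, 0.974, -0.002, 0.004]
ft_force: [-0.5, -0.1, -0.1]
opening: 0.0599
```

```bash
python3 go.py .4202 -.2446 .048 2.669; python3 - <<'E'
from h import *
t=Cam("top"); t.crop("t1",340,170,120,100,6); s=Cam("side"); s.crop("s1",250,200,140,120,5.5)
E
```

```text
t 4.28 pos [ 0.4219 -0.2457  0.1188] psi 2.6814 tilt 0.0082 F [-0.5 -0.1 -0.1] T [0.02 0.03 0.06] open 0.0599 q [-0.66 -0.05 -0.22  1.39 -0.   -0.2 ]
before twist units xyz [0.05 0.01 1.77]
after twist units xyz [0.05 0.01 1.77]
twist units 0.07
```

View pics/s1.png

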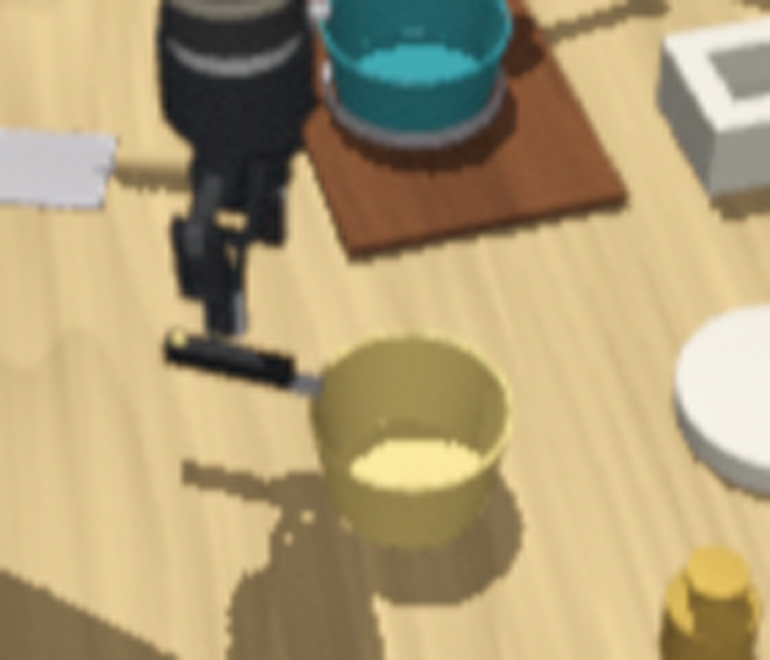

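View pics/t1.png

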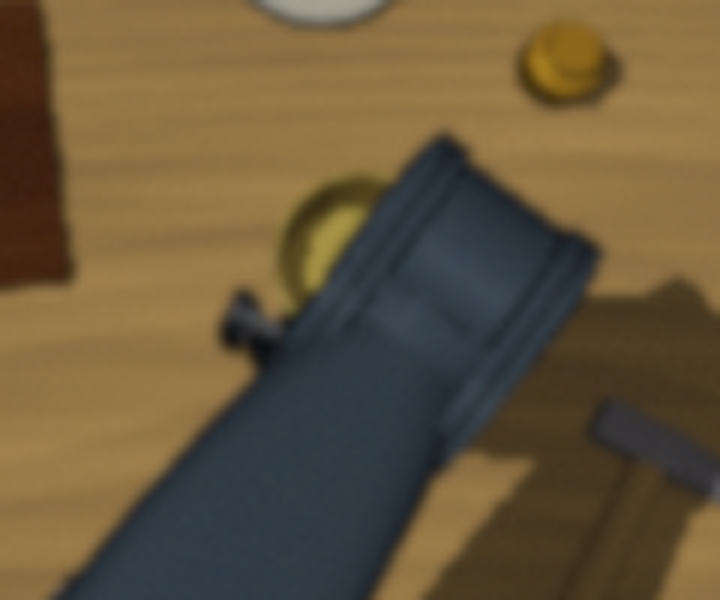

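Request:
{"op": "send_rows", "data": {
  "plan": [
    {"x": 0.04, "y": 0, "z": 0.5, "twist": 0},
    {"x": 0, "y": 0, "z": 0.6, "twist": 0},
    {"x": 0, "y": 0, "z": 0.5, "twist": 0.07},
    {"x": 0, "y": 0, "z": 0.15, "twist": 0},
    {"x": 0, "y": 0, "z": 0, "twist": 0}
  ]
}}

```text
t: 5.0
ee_pos: [0.4312, -0.2532, 0.0633]
orientation: [0.234, 0.972, -0.008, 0.016]
ft_force: [-0.9, 0.4, -0.4]
opening: 0.0598
```

```bash
python3 go.py .4202 -.2446 .048 2.669; python3 - <<'E'
from h import *
s=Cam("side"); s.crop("s2",250,200,140,120,5.5)
E
```

```text
t 5.0 pos [ 0.4312 -0.2532  0.0633] psi 2.6694 tilt 0.0363 F [-0.9  0.4 -0.4] T [ 0.01  0.02 -0.  ] open 0.0598 q [-0.67 -0.03 -0.31  1.25 -0.   -0.19]
before twist units xyz [0.34 0.07 0.38]
after twist units xyz [0.34 0.07 0.38]
twist units 0.0
```

View pics/s2.png

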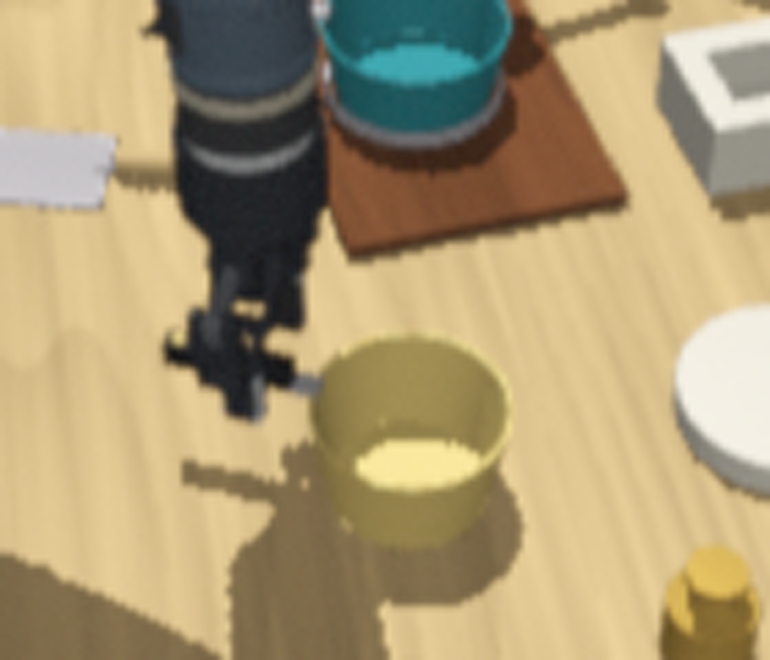

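Request:
{"op": "send_rows", "data": {
  "plan": [
    {"x": 0, "y": 0, "z": 0, "twist": 0},
    {"x": 0, "y": 0, "z": 0, "twist": 0}
  ]
}}

```text
t: 5.3
ee_pos: [0.4327, -0.2544, 0.0661]
orientation: [0.234, 0.972, -0.009, 0.019]
ft_force: [0.5, -0.1, 0.4]
opening: 0.0598
```

```bash
python3 go.py .4202 -.2446 .048 2.669; python3 -c "
from bench import sense
s=sense();print(s['qpos'],s['qvel'],s['joint_efforts'])"
```

```text
t 5.3 pos [ 0.4327 -0.2544  0.0661] psi 2.6697 tilt 0.041 F [ 0.5 -0.1  0.4] T [0.05 0.02 0.01] open 0.0598 q [-0.67 -0.03 -0.31  1.25 -0.   -0.19]
before twist units xyz [0.39 0.08 0.45]
after twist units xyz [0.39 0.08 0.45]
twist units 0.0
[-6.65181555e-01 -2.72602293e-02 -3.07321055e-01  1.24977717e+00
 -4.73029868e-05 -1.93081117e-01] [ 1.67315576e-06 -4.43458616e-03  7.38599332e-03  2.44805051e-03
 -1.62876320e-03 -6.82842554e-04] [-2.42447886e-04 -3.05308378e+01  3.15845668e+01 -3.27578997e-01
 -3.44596820e-04  3.57509077e-05]
```

Request:
{"op": "send_rows", "data": {
  "plan": [
    {"x": 0, "y": 0, "z": 0.1, "twist": 0}
  ]
}}

```text
t: 5.42
ee_pos: [0.4334, -0.255, 0.0628]
orientation: [0.234, 0.972, -0.009, 0.019]
ft_force: [-0.0, -0.1, -0.5]
opening: 0.0598
```

```bash
python3 -c "
from bench import sense
s=sense();print(s['qpos'],s['ee_pos'],s['qvel'],s['joint_efforts'])"
```

```text
[-6.65248180e-01 -2.48030841e-02 -3.11649621e-01  1.24134543e+00
 -4.13107735e-05 -1.93042528e-01] [ 0.43338764 -0.25499839  0.06277905] [ 0.00193638  0.02542902 -0.04864391 -0.06748223 -0.00107954  0.00028616] [ 1.07953823e-02 -3.08072984e+01  3.17194355e+01 -2.30910396e-01
  1.82548308e-05  1.44504577e-05]
```

Request:
{"op": "send_rows", "data": {
  "plan": [
    {"x": 0, "y": 0, "z": -0.5, "twist": 0},
    {"x": 0, "y": 0, "z": -0.5, "twist": 0}
  ]
}}

```text
t: 5.68
ee_pos: [0.4302, -0.2525, 0.1005]
orientation: [0.234, 0.972, -0.008, 0.017]
ft_force: [-0.5, 0.8, 0.1]
opening: 0.0598
```

```bash
python3 -c "
from bench import sense
s=sense();print(s['qpos'],s['ee_pos'],s['qvel'],s['joint_efforts'])"; python3 go.py
```

```text
[-6.65236454e-01 -4.88931095e-02 -2.58390916e-01  1.32472101e+00
 -7.51165123e-05 -1.93081371e-01] [ 0.43019182 -0.25249729  0.10053375] [-0.00211387 -0.08606941  0.21443367  0.33329286  0.00081186 -0.00085026] [ 2.79022730e-02 -2.95859724e+01  3.11805797e+01 -5.70575763e-01
  3.18061097e-05  6.64933759e-05]
t 5.67 pos [ 0.4302 -0.2525  0.1005] psi 2.6696 tilt 0.0366 F [-0.5  0.8  0.1] T [-0.05 -0.    0.01] open 0.0598 q [-0.67 -0.05 -0.26  1.32 -0.   -0.19]
```

Request:
{"op": "send_rows", "data": {
  "plan": [
    {"x": 0, "y": 0, "z": 0, "twist": 0}
  ]
}}

```text
t: 5.8
ee_pos: [0.4313, -0.2533, 0.102]
orientation: [0.234, 0.972, -0.008, 0.018]
ft_force: [-0.2, -0.7, 0.5]
opening: 0.0599
```

```bash
python3 go.py
```

```text
t 5.8 pos [ 0.4313 -0.2533  0.102 ] psi 2.6696 tilt 0.04 F [-0.2 -0.7  0.5] T [ 0.03 -0.01 -0.05] open 0.0599 q [-0.67 -0.05 -0.26  1.32 -0.   -0.19]
```

Request:
{"op": "send_rows", "data": {
  "plan": [
    {"x": 0, "y": 0, "z": 0, "twist": 0},
    {"x": 0, "y": 0, "z": 0, "twist": 0},
    {"x": 0, "y": 0, "z": 0, "twist": 0}
  ]
}}

```text
t: 6.18
ee_pos: [0.43, -0.2524, 0.0992]
orientation: [0.234, 0.972, -0.007, 0.016]
ft_force: [0.4, -1.0, -0.4]
opening: 0.0597
```

```bash
python3 go.py
```

```text
t 6.17 pos [ 0.43   -0.2524  0.0992] psi 2.6696 tilt 0.036 F [ 0.4 -1.  -0.4] T [-0.05 -0.02 -0.01] open 0.0597 q [-0.67 -0.05 -0.26  1.32 -0.   -0.19]
```

```bash
python3 - <<'E'
from h import *
for i in range(8):
    s=sense();M=R.from_quat(s["orientation"]).as_matrix();print(round(s['t'],3),s['ee_pos'].round(4),(M[:2,2]*1000).round(1),s['qpos'][1:4].round(4),s['qvel'][1:4].round(3)); grab_frame("side")
E
```

```text
6.175 [ 0.43   -0.2524  0.0992] [ 28.3 -22.2] [-0.0481 -0.2603  1.3227] [ 0.003 -0.008 -0.002]
6.225 [ 0.43   -0.2523  0.0991] [ 28.1 -22.1] [-0.0481 -0.2604  1.3228] [-0.001  0.003  0.002]
6.275 [ 0.4301 -0.2524  0.0994] [ 28.5 -22.3] [-0.0483 -0.2601  1.3228] [-0.002  0.007  0.   ]
6.325 [ 0.4302 -0.2525  0.0996] [ 28.8 -22.6] [-0.0484 -0.2598  1.3228] [-0.001  0.005 -0.001]
6.375 [ 0.4303 -0.2526  0.0998] [ 29.  -22.8] [-0.0485 -0.2595  1.3229] [-0.001  0.005  0.   ]
6.425 [ 0.4304 -0.2527  0.1   ] [ 29.3 -23. ] [-0.0486 -0.2593  1.3229] [-0.002  0.003 -0.001]
6.475 [ 0.4305 -0.2527  0.1001] [ 29.4 -23.1] [-0.0487 -0.2592  1.3229] [-0.     0.003 -0.001]
6.525 [ 0.4305 -0.2528  0.1002] [ 29.6 -23.2] [-0.0488 -0.259   1.3229] [-0.001  0.002 -0.001]
```

Request:
{"op": "send_rows", "data": {
  "plan": [
    {"x": 0, "y": 0, "z": -0.9, "twist": 0},
    {"x": 0, "y": 0, "z": -0.9, "twist": 0},
    {"x": 0, "y": 0, "z": -0.9, "twist": 0}
  ]
}}

```text
t: 6.95
ee_pos: [0.425, -0.2484, 0.2063]
orientation: [0.234, 0.972, -0.006, 0.013]
ft_force: [0.3, -0.4, -0.4]
opening: 0.0594
```

```bash
cat > w.py <<'E'
from h import *
for i in range(3):
    s=sense();M=R.from_quat(s["orientation"]).as_matrix();print(round(s['t'],3),s['ee_pos'].round(4),(M[:2,2]*1000).round(1),s['qpos'][1:4].round(4),s['qvel'][1:4].round(3)); grab_frame("side")
E
python3 w.py
```

```text
6.95 [ 0.425  -0.2484  0.2063] [ 22.2 -17.5] [-0.0729 -0.0707  1.5448] [-0.013  0.58   0.584]
7.0 [ 0.4271 -0.2501  0.2124] [ 29.9 -23.5] [-0.076  -0.0616  1.5471] [-0.014 -0.016 -0.098]
7.05 [ 0.4274 -0.2503  0.2108] [ 30.1 -23.6] [-0.0756 -0.0644  1.5437] [ 0.021 -0.072 -0.042]
```

Request:
{"op": "send_rows", "data": {
  "plan": [
    {"x": 0, "y": 0, "z": 0.8, "twist": 0},
    {"x": 0, "y": 0, "z": 0.8, "twist": 0},
    {"x": 0, "y": 0, "z": 0.8, "twist": 0}
  ]
}}

```text
t: 7.48
ee_pos: [0.4307, -0.2529, 0.1109]
orientation: [0.234, 0.972, -0.008, 0.018]
ft_force: [0.5, -0.2, 0.5]
opening: 0.0593
```

```bash
python3 w.py
```

```text
7.475 [ 0.4307 -0.2529  0.1109] [ 31.2 -24.5] [-0.0548 -0.2434  1.3426] [ 0.107 -0.447 -0.541]
7.525 [ 0.4278 -0.2506  0.1052] [ 23.5 -18.5] [-0.0515 -0.2513  1.3411] [0.004 0.009 0.123]
7.575 [ 0.4275 -0.2505  0.107 ] [ 23.1 -18.1] [-0.0522 -0.2485  1.3452] [-0.023  0.078  0.047]
```

Request:
{"op": "send_rows", "data": {
  "plan": [
    {"x": 1, "y": 0, "z": 0, "twist": 0},
    {"x": 1, "y": 0, "z": 0, "twist": 0}
  ]
}}

```text
t: 7.88
ee_pos: [0.3585, -0.2161, 0.1087]
orientation: [0.234, 0.972, -0.008, 0.016]
ft_force: [-0.2, 0.3, 0.9]
opening: 0.0599
```

```bash
python3 w.py
```

```text
7.875 [ 0.3585 -0.2161  0.1087] [ 28.3 -22.4] [-0.2685 -0.4346  1.3686] [-0.883 -0.721  0.116]
7.925 [ 0.3539 -0.2129  0.1075] [ 22.3 -18.5] [-0.2755 -0.4425  1.3747] [ 0.083  0.064 -0.055]
7.975 [ 0.3564 -0.2145  0.108 ] [ 26.  -20.7] [-0.2725 -0.4391  1.3709] [ 0.051  0.071 -0.074]
```

Request:
{"op": "send_rows", "data": {
  "plan": [
    {"x": -1, "y": 0, "z": 0, "twist": 0},
    {"x": -1, "y": 0, "z": 0, "twist": 0}
  ]
}}

```text
t: 8.28
ee_pos: [0.432, -0.2539, 0.1148]
orientation: [0.234, 0.972, -0.009, 0.02]
ft_force: [0.3, -0.6, 0.1]
opening: 0.0597
```

```bash
python3 w.py
```

```text
8.275 [ 0.432  -0.2539  0.1148] [ 33.7 -26.7] [-0.0557 -0.2366  1.3469] [ 0.843  0.828 -0.04 ]
8.325 [ 0.4365 -0.2567  0.1144] [ 38.4 -29.2] [-0.0476 -0.2297  1.3404] [-0.077 -0.073  0.063]
8.375 [ 0.4339 -0.2552  0.1142] [ 34.8 -27.2] [-0.0507 -0.233   1.3444] [-0.056 -0.06   0.073]
```

Request:
{"op": "send_rows", "data": {
  "plan": [
    {"x": 0, "y": 0, "z": -0.9, "twist": 0},
    {"x": 0, "y": 0, "z": 0, "twist": 0}
  ]
}}

```text
t: 8.68
ee_pos: [0.4311, -0.2531, 0.1515]
orientation: [0.234, 0.972, -0.009, 0.019]
ft_force: [0.9, 0.6, 0.2]
opening: 0.0599
```

```bash
python3 w.py
```

```text
8.675 [ 0.4311 -0.2531  0.1515] [ 32.2 -25.6] [-0.0661 -0.1733  1.4225] [ 0.036 -0.081  0.005]
8.725 [ 0.4298 -0.2521  0.1492] [ 28.8 -22.9] [-0.0651 -0.1768  1.4223] [ 0.013 -0.053 -0.005]
8.775 [ 0.4291 -0.2516  0.1478] [ 26.9 -21.5] [-0.0646 -0.1789  1.4221] [ 0.008 -0.033 -0.005]
```

Request:
{"op": "send_rows", "data": {
  "plan": [
    {"x": 0, "y": 0, "z": 0.9, "twist": 0}
  ]
}}

```text
t: 8.95
ee_pos: [0.4315, -0.2535, 0.1134]
orientation: [0.234, 0.972, -0.008, 0.018]
ft_force: [0.9, 0.8, -0.4]
opening: 0.06
```

```bash
python3 w.py
```

```text
8.95 [ 0.4315 -0.2535  0.1134] [ 31.1 -24.7] [-0.0534 -0.237   1.3474] [ 0.124 -0.542 -0.597]
9.0 [ 0.4273 -0.2503  0.1055] [ 20.5 -16.4] [-0.0489 -0.2482  1.3452] [ 0.021 -0.031  0.127]
9.05 [ 0.4264 -0.2495  0.1061] [ 18.3 -14.7] [-0.0491 -0.247   1.3494] [-0.014  0.055  0.049]
```

Request:
{"op": "send_rows", "data": {
  "plan": [
    {"x": 0, "y": 0, "z": -0.9, "twist": 0},
    {"x": 0, "y": 0, "z": 0, "twist": 0}
  ]
}}

```text
t: 9.35
ee_pos: [0.4261, -0.2493, 0.1455]
orientation: [0.234, 0.972, -0.005, 0.012]
ft_force: [0.5, 0.2, -0.6]
opening: 0.0595
```

```bash
python3 w.py
```

```text
9.35 [ 0.4261 -0.2493  0.1455] [ 19.9 -15.9] [-0.0639 -0.1826  1.4267] [ 0.032 -0.079 -0.001]
9.4 [ 0.425  -0.2485  0.1434] [ 16.8 -13.5] [-0.0627 -0.1856  1.4264] [ 0.018 -0.043 -0.01 ]
9.45 [ 0.4245 -0.2481  0.1422] [ 15.2 -12.3] [-0.0621 -0.1874  1.426 ] [ 0.011 -0.027 -0.007]
```

Request:
{"op": "send_rows", "data": {
  "plan": [
    {"x": 0, "y": 0, "z": 0.9, "twist": 0}
  ]
}}

```text
t: 9.62
ee_pos: [0.4268, -0.2499, 0.1079]
orientation: [0.234, 0.972, -0.005, 0.011]
ft_force: [0.2, -0.4, 0.2]
opening: 0.0596
```

```bash
python3 w.py; python3 go.py .4202 -.2446 .048 2.669
```

```text
9.625 [ 0.4268 -0.2499  0.1079] [ 19.7 -15.8] [-0.0505 -0.2449  1.3511] [ 0.124 -0.539 -0.598]
9.675 [ 0.4227 -0.2467  0.1002] [ 9.3 -7.6] [-0.0462 -0.256   1.3489] [ 0.02  -0.03   0.127]
9.725 [ 0.4217 -0.246   0.1008] [ 7.  -5.8] [-0.0463 -0.2548  1.3532] [-0.015  0.052  0.048]
t 9.78 pos [ 0.4226 -0.2466  0.1027] psi 2.6692 tilt 0.0118 F [-1.3  0.4  0.7] T [ 0.04  0.05 -0.01] open 0.0598 q [-0.67 -0.05 -0.25  1.35 -0.   -0.19]
before twist units xyz [0.08 0.02 1.37]
after twist units xyz [0.08 0.02 1.37]
twist units 0.0
```

Request:
{"op": "send_rows", "data": {
  "plan": [
    {"x": 0, "y": 0, "z": 0.7, "twist": 0}
  ]
}}

```text
t: 9.9
ee_pos: [0.425, -0.2485, 0.0777]
orientation: [0.234, 0.972, -0.004, 0.008]
ft_force: [-0.3, -0.2, 0.4]
opening: 0.0596
```

```bash
python3 w.py; python3 go.py .4202 -.2446 .048 2.669
```

```text
9.9 [ 0.425  -0.2485  0.0777] [ 14.3 -11.5] [-0.0342 -0.2899  1.2968] [ 0.145 -0.4   -0.458]
9.95 [ 0.4215 -0.2458  0.0717] [ 5.9 -4.9] [-0.0306 -0.2983  1.2954] [ 0.009 -0.023  0.104]
10.0 [ 0.421  -0.2453  0.0725] [ 4.6 -3.9] [-0.031  -0.2972  1.2986] [-0.017  0.043  0.031]
t 10.05 pos [ 0.4218 -0.246   0.074 ] psi 2.6691 tilt 0.0084 F [-0.2 -0.3  0.6] T [-0.06  0.01 -0.01] open 0.0599 q [-0.67 -0.03 -0.3   1.3  -0.   -0.19]
before twist units xyz [0.05 0.01 0.65]
after twist units xyz [0.05 0.01 0.65]
twist units 0.0
```

Request:
{"op": "send_rows", "data": {
  "plan": [
    {"x": 0.05, "y": 0, "z": 0.65, "twist": 0}
  ]
}}

```text
t: 10.18
ee_pos: [0.423, -0.2474, 0.0518]
orientation: [0.234, 0.972, -0.004, 0.007]
ft_force: [-0.1, -0.7, 0.7]
opening: 0.0598
```

```bash
python3 w.py; python3 go.py .4202 -.2446 .048 2.669
```

```text
10.175 [ 0.423  -0.2474  0.0518] [ 12.7 -10.3] [-0.0219 -0.3305  1.2458] [ 0.116 -0.368 -0.423]
10.225 [ 0.4196 -0.2448  0.0466] [ 5.3 -4.5] [-0.0188 -0.3381  1.2446] [ 0.008 -0.023  0.093]
10.275 [ 0.419  -0.2443  0.0471] [ 3.9 -3.3] [-0.0191 -0.3374  1.2474] [-0.012  0.034  0.025]
t 10.32 pos [ 0.4198 -0.2449  0.0483] psi 2.6692 tilt 0.0071 F [0.2 0.1 0.1] T [ 0.02 -0.   -0.01] open 0.0597 q [-0.67 -0.02 -0.34  1.25 -0.   -0.19]
before twist units xyz [-0.01  0.01  0.01]
after twist units xyz [-0.01  0.01  0.01]
twist units 0.0
```

Request:
{"op": "send_rows", "data": {
  "plan": [
    {"x": 0, "y": 0, "z": 0, "twist": 0},
    {"x": 0, "y": 0, "z": 0, "twist": 0},
    {"x": 0, "y": 0, "z": 0, "twist": 0}
  ],
  "fingers": 0,
  "newtons": 110
}}

```text
t: 10.7
ee_pos: [0.4223, -0.2467, 0.0528]
orientation: [0.234, 0.972, -0.003, 0.006]
ft_force: [0.3, 0.8, -1.8]
opening: 0.0121
```

```bash
python3 w.py; python3 go.py .4202 -.2446 .048 2.669
```

```text
10.7 [ 0.4223 -0.2467  0.0528] [10.9 -8.5] [-0.0224 -0.3291  1.2503] [-0.003  0.004  0.001]
10.75 [ 0.4222 -0.2467  0.0526] [10.7 -8.5] [-0.0223 -0.3293  1.2501] [ 0.006 -0.011 -0.003]
10.8 [ 0.4221 -0.2466  0.0525] [10.4 -8.4] [-0.0222 -0.3295  1.2502] [ 0.001  0.001 -0.002]
t 10.85 pos [ 0.4221 -0.2466  0.0525] psi 2.6692 tilt 0.0134 F [-0.1  0.3  3. ] T [ 0.12  0.03 -0.  ] open 0.0116 q [-0.67 -0.02 -0.33  1.25 -0.   -0.19]
before twist units xyz [0.07 0.02 0.11]
after twist units xyz [0.07 0.02 0.11]
twist units 0.0
```

Request:
{"op": "send_rows", "data": {
  "plan": [
    {"x": 0, "y": 0, "z": -0.5, "twist": 0}
  ]
}}

```text
t: 10.98
ee_pos: [0.4199, -0.2451, 0.0704]
orientation: [0.234, 0.972, -0.002, 0.003]
ft_force: [0.3, -0.4, -2.2]
opening: 0.0118
```

```bash
python3 w.py; python3 go.py; python3 - <<'E'
from h import *
s=Cam("side"); s.crop("s3",230,180,180,140,4.4)
E
```

```text
10.975 [ 0.4199 -0.2451  0.0704] [ 5.9 -5.1] [-0.0344 -0.3048  1.2927] [-0.123  0.254  0.341]
11.025 [ 0.4222 -0.2468  0.0744] [11.3 -9.3] [-0.0371 -0.2992  1.2941] [-0.006  0.018 -0.081]
11.075 [ 0.4228 -0.2473  0.074 ] [ 12.8 -10.4] [-0.0368 -0.2997  1.2913] [ 0.012 -0.025 -0.032]
t 11.12 pos [ 0.4224 -0.247   0.073 ] psi 2.6691 tilt 0.0151 F [-0.5  0.7 -2.3] T [0.07 0.17 0.07] open 0.0117 q [-0.67 -0.04 -0.3   1.29 -0.   -0.19]
```

View pics/s3.png

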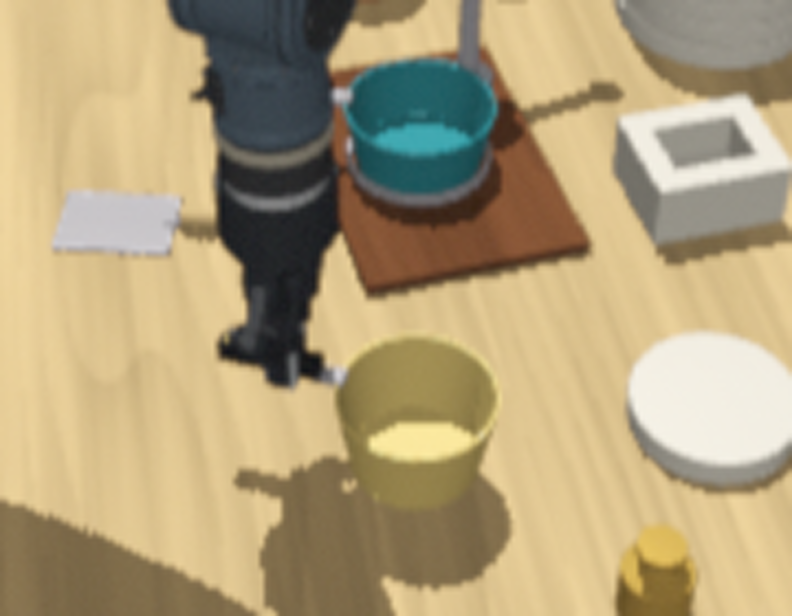

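Request:
{"op": "send_rows", "data": {
  "plan": [
    {"x": 0, "y": 0, "z": -0.5, "twist": 0},
    {"x": 0, "y": 0, "z": -0.6, "twist": 0},
    {"x": 0, "y": 0, "z": -0.6, "twist": 0},
    {"x": 0, "y": 0, "z": -0.6, "twist": 0},
    {"x": 0, "y": 0, "z": -0.4, "twist": 0}
  ]
}}

```text
t: 11.8
ee_pos: [0.4162, -0.2422, 0.1731]
orientation: [0.234, 0.972, 0.001, -0.002]
ft_force: [0.8, -1.0, -1.7]
opening: 0.0115
```

```bash
python3 w.py; python3 go.py .4836 -.0132 .18 3.5416
```

```text
11.8 [ 0.4162 -0.2422  0.1731] [-4.3  2.5] [-0.0653 -0.1288  1.5121] [0.002 0.225 0.263]
11.85 [ 0.4169 -0.2428  0.1753] [-1.8  0.5] [-0.0664 -0.1257  1.5132] [-0.004 -0.014 -0.05 ]
11.9 [ 0.417  -0.2429  0.1743] [-1.8  0.6] [-0.066  -0.1272  1.5114] [ 0.011 -0.038 -0.023]
t 11.95 pos [ 0.4166 -0.2425  0.1732] psi 2.669 tilt 0.0035 F [-0.2 -0.7 -2.3] T [ 0.07  0.11 -0.  ] open 0.0118 q [-0.67 -0.07 -0.13  1.51 -0.   -0.19]
before twist units xyz [ 1.12  5.87 -0.17]
after twist units xyz [-3.78  4.63 -0.17]
twist units -5.0
```

Request:
{"op": "send_rows", "data": {
  "plan": [
    {"x": 0, "y": 0, "z": 0, "twist": -0.5},
    {"x": 0, "y": 0, "z": 0, "twist": -0.8},
    {"x": 0, "y": 0, "z": 0, "twist": -0.8},
    {"x": 0, "y": 0, "z": 0, "twist": -0.8},
    {"x": 0, "y": 0, "z": 0, "twist": -0.8},
    {"x": 0, "y": 0, "z": 0, "twist": -0.8},
    {"x": 0, "y": 0, "z": 0, "twist": -0.5}
  ]
}}

```text
t: 12.82
ee_pos: [0.4116, -0.2392, 0.1605]
orientation: [-0.213, 0.977, 0.008, -0.008]
ft_force: [0.0, 0.0, -1.9]
opening: 0.0115
```

```bash
python3 w.py; python3 go.py .4836 -.0132 .18 3.5416
```

```text
12.825 [ 0.4116 -0.2392  0.1605] [-19.3  12.5] [-0.0584 -0.1476  1.5044] [ 0.008 -0.021 -0.01 ]
12.875 [ 0.4113 -0.239   0.1601] [-19.9  13.1] [-0.0582 -0.1481  1.5046] [-0.001  0.004  0.004]
12.925 [ 0.4115 -0.2391  0.1604] [-19.6  12.8] [-0.0583 -0.1477  1.5047] [-0.004  0.012  0.002]
t 12.97 pos [ 0.4117 -0.2393  0.1608] psi -2.7172 tilt 0.0226 F [-0.7  0.5 -1.9] T [-0.04  0.12 -0.03] open 0.0122 q [-0.67 -0.06 -0.15  1.5  -0.   -1.09]
before twist units xyz [-3.97  4.41 -0.48]
after twist units xyz [-3.86  4.51 -0.48]
twist units 0.14
```

Request:
{"op": "send_rows", "data": {
  "plan": [
    {"x": -0.3, "y": 0.35, "z": -0.1, "twist": 0},
    {"x": -0.5, "y": 0.57, "z": -0.1, "twist": 0},
    {"x": -0.5, "y": 0.57, "z": -0.1, "twist": 0},
    {"x": -0.5, "y": 0.57, "z": -0.1, "twist": 0},
    {"x": -0.5, "y": 0.57, "z": -0.1, "twist": 0},
    {"x": -0.5, "y": 0.57, "z": -0.1, "twist": 0},
    {"x": -0.5, "y": 0.57, "z": -0.1, "twist": 0},
    {"x": -0.5, "y": 0.45, "z": -0.1, "twist": 0}
  ]
}}

```text
t: 13.98
ee_pos: [0.4828, -0.0187, 0.1893]
orientation: [-0.201, 0.979, 0.009, -0.011]
ft_force: [-0.5, 1.1, -2.0]
opening: 0.0121
```

```bash
python3 w.py; python3 go.py .4836 -.0132 .18 3.5416;  python3 - <<'E'
from h import *
s=Cam("side"); s.crop("s4",230,120,180,140,4.4)
t=Cam("top"); t.crop("t4",240,130,130,120,5)
E
```

```text
13.975 [ 0.4828 -0.0187  0.1893] [-25.5  14. ] [-0.0371 -0.0701  1.5654] [0.209 0.257 0.045]
14.025 [ 0.4843 -0.0159  0.1897] [-23.   17.5] [-0.0359 -0.0681  1.5645] [-0.018 -0.021  0.006]
14.075 [ 0.4836 -0.0177  0.1896] [-24.2  15. ] [-0.0365 -0.0689  1.5649] [-0.01  -0.019  0.01 ]
t 14.12 pos [ 0.483  -0.0191  0.1893] psi -2.734 tilt 0.0287 F [ 0.2 -0.3 -1.1] T [-0.16  0.1   0.01] open 0.0117 q [-0.18 -0.04 -0.07  1.57  0.01 -0.59]
before twist units xyz [-0.07  0.13  0.23]
after twist units xyz [-0.07  0.13  0.23]
twist units 0.04
```

View pics/s4.png

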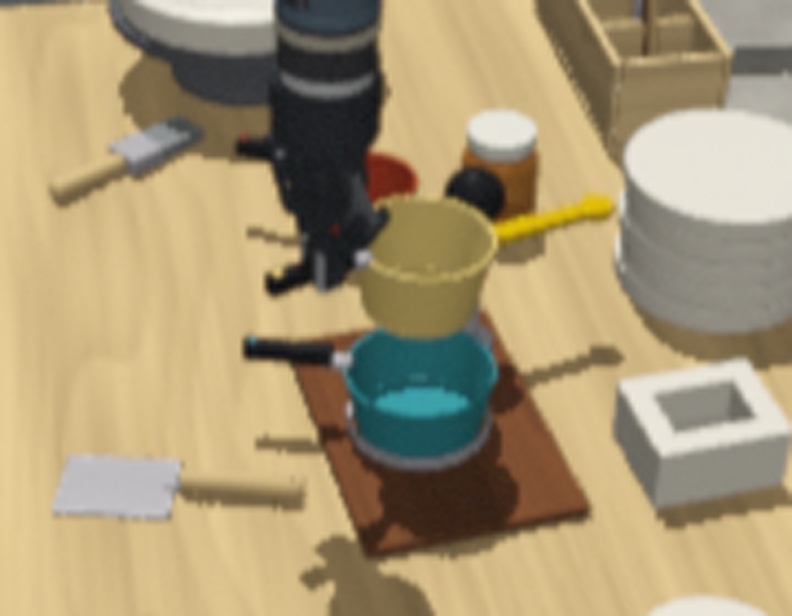

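View pics/t4.png

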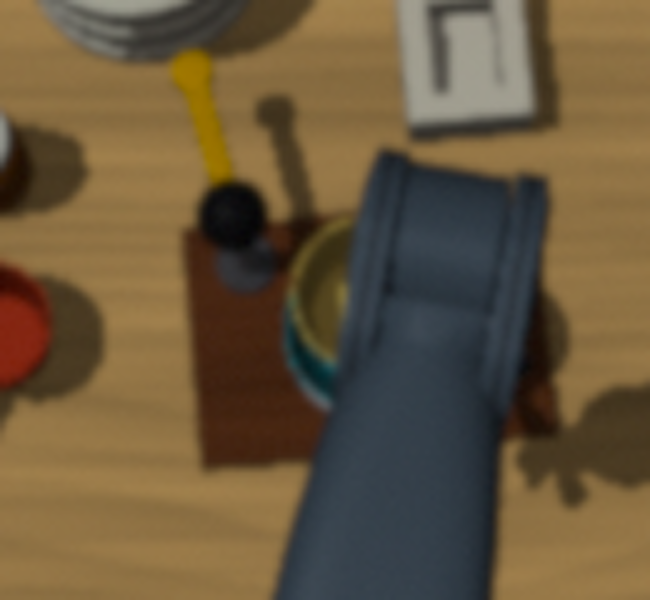

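```bash
cat > rel.py <<'E'
import sys; from h import *
# rim centre in side view from top arc of the contour: fit circle on plane z by casting rays
from scipy.optimize import least_squares
s=Cam("side"); h=s.hsv(); H,S,V=[h[...,i].astype(int) for i in range(3)]
M=dict(big=(H>82)&(H<104)&(S>90)&(V>40), medium=(H>=19)&(H<32)&(S>60)&(V>60), small=((H<9)|(H>172))&(S>150)&(V>40))
RAD=dict(big=.060,medium=.054,small=.047)
def rim(n,z,roi):
    k,c,st,ce=blob(M[n].astype(np.uint8),roi); c=cv2.approxPolyDP(c,0,True)[:,0] if 0 else c[:,0]
    iL,iR=c[:,0].argmin(),c[:,0].argmax()
    L=c[c[:,0]==c[:,0].min()].mean(0)-[.5,0]; Rr=c[c[:,0]==c[:,0].max()].mean(0)+[.5,0]
    # top arc
    xs=np.arange(c[:,0].min()+2,c[:,0].max()-1); top=np.array([[x,c[c[:,0]==x,1].min()-.5] for x in xs])
    P=np.array([s.onz(q,z)[:2] for q in np.vstack([top,[L,Rr]])])
    f=lambda p:np.hypot(P[:,0]-p[0],P[:,1]-p[1])-RAD[n]
    r=least_squares(f,[P[:,0].mean(),P[:,1].mean()-.03],loss="soft_l1",f_scale=.002)
    print(n,"bbox",st,"rim centre",r.x.round(4),"rms mm",(1000*np.sqrt(np.mean(r.fun**2))).round(2),"L",L,"R",Rr)
    return r.x
if __name__=="__main__":
    for a in sys.argv[1:]:
        n,z,*roi=a.split(","); rim(n,float(z),tuple(map(int,roi)))
E
python3 rel.py big,.067,290,180,70,60 medium,.199,306,160,45,40
```

```text
big bbox [309 196  34  28 759] rim centre [0.5645 0.0044] rms mm 8.22 L [308.5 205.5] R [342.5 204.5]
medium bbox [ 306  160   45   40 1186] rim centre [0.5689 0.0131] rms mm 17.34 L [305.5 190. ] R [350.5 183.5]
```

```bash
sed -i 's/medium=(H>=19)&(H<32)&(S>60)&(V>60)/medium=(H>=22)\&(H<32)\&(S>60)\&(S<190)\&(V>50)/' rel.py; python3 - <<'E'
import rel,cv2
cur=rel.s.im.copy()
rel.rim("medium",.199,(306,160,40,40))
k,c,st,ce=rel.blob(rel.M["medium"].astype('uint8'),(306,160,40,40))
cv2.drawContours(cur,[c],-1,(255,0,255),1); cv2.imwrite("pics/m1.png",cv2.resize(cur[150:240,290:360,::-1],None,fx=6,fy=6,interpolation=0))
im=cv2.imread("pics/side0.png")[:,:,::-1]; h=cv2.cvtColor(im,cv2.COLOR_RGB2HSV); H,S,V=[h[...,i].astype(int) for i in range(3)]
rel.M["big"]=(H>82)&(H<104)&(S>90)&(V>40); rel.rim("big",.067,(290,180,70,60))
rel.M["medium"]=(H>=22)&(H<32)&(S>60)&(S<190)&(V>50); rel.rim("medium",.062,(300,255,50,50))
E
```

```text
medium bbox [312 165  34  32 765] rim centre [0.5703 0.0086] rms mm 5.96 L [311.5 183.5] R [345.5 175. ]
big bbox [309 194  34  30 812] rim centre [0.5659 0.0168] rms mm 1.41 L [308.5 205.5] R [342.5 204.5]
medium bbox [ 305  260   39   40 1155] rim centre [ 0.5023 -0.2834] rms mm 1.35 L [304.5 275. ] R [343.5 274. ]
```

View pics/m1.png

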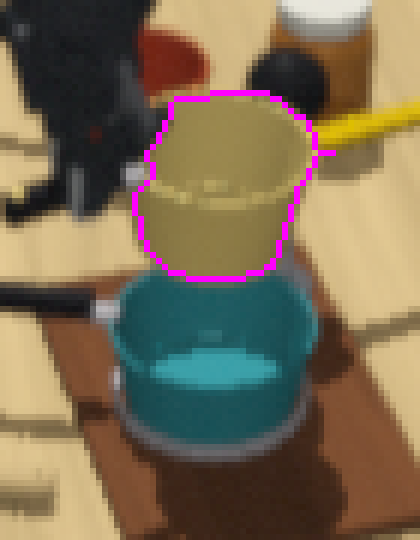

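Request:
{"op": "send_rows", "data": {
  "plan": [
    {"x": -0.05, "y": 0.12, "z": 0.3, "twist": 0},
    {"x": 0, "y": 0, "z": 0.5, "twist": 0},
    {"x": 0, "y": 0, "z": 0.4, "twist": 0},
    {"x": 0, "y": 0, "z": 0, "twist": 0}
  ]
}}

```text
t: 14.82
ee_pos: [0.4796, -0.0158, 0.1374]
orientation: [-0.199, 0.98, 0.01, -0.012]
ft_force: [0.1, -1.0, -1.6]
opening: 0.0115
```

```bash
python3 w.py; python3 go.py .4836 -.0142 .13 3.5416;  python3 - <<'E'
from h import *
s=Cam("side"); s.crop("s5",270,150,100,90,7)
E
```

```text
14.825 [ 0.4796 -0.0158  0.1374] [-27.9  14.3] [-0.0378 -0.1739  1.4648] [-0.01   0.015 -0.004]
14.875 [ 0.4802 -0.0159  0.1383] [-26.4  14. ] [-0.0382 -0.1723  1.4652] [-0.008  0.035  0.007]
14.925 [ 0.4809 -0.016   0.1393] [-24.6  13.7] [-0.0386 -0.1708  1.4653] [-0.008  0.028  0.001]
t 14.97 pos [ 0.4814 -0.0161  0.14  ] psi -2.741 tilt 0.0268 F [ 0.3  0.2 -1.5] T [-0.08  0.1   0.02] open 0.0123 q [-0.18 -0.04 -0.17  1.47  0.01 -0.58]
before twist units xyz [-0.07  0.02  0.25]
after twist units xyz [-0.07  0.02  0.25]
twist units 0.0
```

View pics/s5.png

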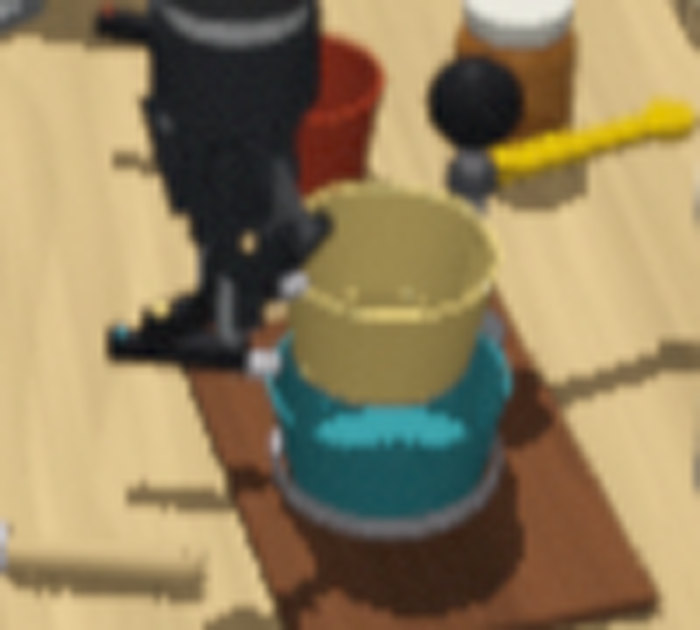

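```bash
python3 - <<'E'
from h import *
s=Cam("side")
for (c,z,r) in(((.5594,.0178),.150,.054),((.5642,.0183),.067,.060)):
    for a in range(-160,1,20):
        p=np.array([c[0]+r*np.cos(np.radians(a)),c[1]+r*np.sin(np.radians(a)),z]); q=s.proj(p); print(a,((q-[270,150])*7).round(0),end=' ')
    print()
E
```

```text
-160 [280. 277.] -140 [306. 296.] -120 [342. 309.] -100 [382. 314.] -80 [421. 309.] -60 [456. 297.] -40 [480. 278.] -20 [492. 256.] 0 [490. 232.] 
-160 [279. 416.] -140 [307. 437.] -120 [344. 452.] -100 [388. 456.] -80 [430. 452.] -60 [468. 438.] -40 [494. 416.] -20 [506. 391.] 0 [503. 364.]
```

Request:
{"op": "send_rows", "data": {
  "plan": [
    {"x": -0.04, "y": 0.05, "z": 0.3, "twist": 0},
    {"x": 0, "y": 0, "z": 0.5, "twist": 0},
    {"x": 0, "y": 0, "z": 0.4, "twist": 0},
    {"x": 0, "y": 0, "z": 0, "twist": 0}
  ]
}}

```text
t: 15.58
ee_pos: [0.4829, -0.0126, 0.0915]
orientation: [-0.199, 0.98, 0.008, -0.008]
ft_force: [-0.1, 0.3, -2.4]
opening: 0.012
```

```bash
python3 w.py; python3 go.py .4836 -.0142 .0685 3.5416;  python3 - <<'E'
from h import *
s=Cam("side"); s.crop("s6",270,150,100,90,7)
E
```

```text
15.575 [ 0.4829 -0.0126  0.0915] [-18.8  13. ] [-0.0234 -0.2515  1.3634] [-0.01   0.019 -0.002]
15.625 [ 0.4835 -0.0127  0.0923] [-17.3  12.8] [-0.0238 -0.2501  1.3637] [-0.009  0.029  0.007]
15.675 [ 0.4842 -0.0129  0.0932] [-15.7  12.4] [-0.0243 -0.2488  1.3639] [-0.01   0.021 -0.   ]
t 15.72 pos [ 0.4847 -0.013   0.0938] psi -2.7408 tilt 0.0189 F [-0.4 -0.2 -1.6] T [-0.1   0.11 -0.01] open 0.0119 q [-0.17 -0.02 -0.25  1.36  0.01 -0.57]
before twist units xyz [ 0.04 -0.02  0.63]
after twist units xyz [ 0.04 -0.02  0.63]
twist units 0.0
```

View pics/s6.png

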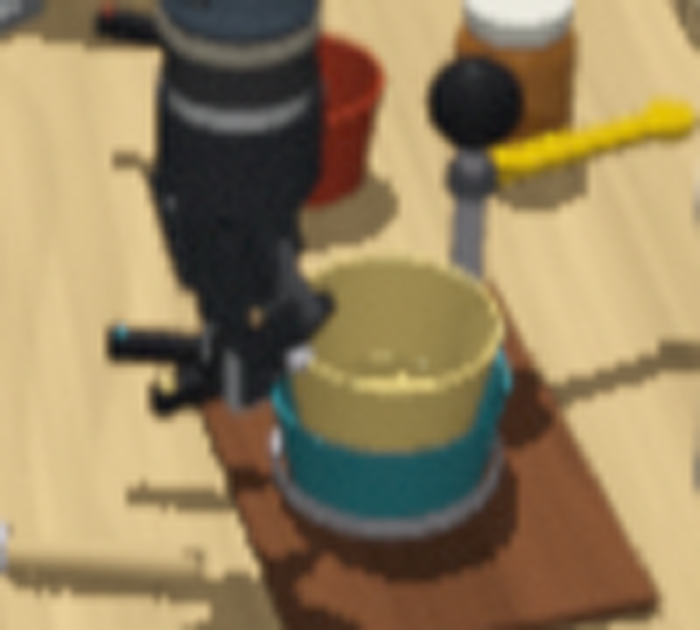

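Request:
{"op": "send_rows", "data": {
  "plan": [
    {"x": 0, "y": 0, "z": 0.2, "twist": 0},
    {"x": 0.04, "y": 0, "z": 0.2, "twist": 0}
  ]
}}

```text
t: 16.02
ee_pos: [0.485, -0.0138, 0.0794]
orientation: [-0.199, 0.98, 0.007, -0.004]
ft_force: [-0.1, -0.8, -2.2]
opening: 0.0118
```

```bash
python3 w.py; python3 go.py .4836 -.0142 .0685 3.5416
```

```text
16.025 [ 0.485  -0.0138  0.0794] [-9.5 11.4] [-0.0221 -0.2744  1.3297] [-0.004 -0.127 -0.135]
16.075 [ 0.4839 -0.0138  0.0781] [-11.9  11.6] [-0.0215 -0.2766  1.3294] [ 0.002 -0.003  0.028]
16.125 [ 0.4837 -0.0137  0.0783] [-12.5  11.8] [-0.0215 -0.2763  1.3304] [-0.001  0.013  0.012]
t 16.18 pos [ 0.4839 -0.0137  0.0787] psi -2.741 tilt 0.0168 F [-0.3  0.4 -1.9] T [-0.11  0.15  0.04] open 0.0118 q [-0.17 -0.02 -0.28  1.33  0.01 -0.57]
before twist units xyz [ 0.01 -0.01  0.25]
after twist units xyz [ 0.01 -0.01  0.25]
twist units 0.0
```

Request:
{"op": "send_rows", "data": {
  "plan": [
    {"x": 0, "y": 0, "z": 0.15, "twist": 0}
  ]
}}

```text
t: 16.3
ee_pos: [0.4845, -0.0137, 0.0731]
orientation: [-0.199, 0.98, 0.007, -0.004]
ft_force: [0.5, -0.0, -2.2]
opening: 0.0118
```

```bash
python3 w.py; python3 go.py .4836 -.0142 .0685 3.5416
```

```text
16.3 [ 0.4845 -0.0137  0.0731] [-10.3  11.5] [-0.0188 -0.284   1.3178] [ 0.033 -0.092 -0.102]
16.35 [ 0.4835 -0.0136  0.0717] [-12.9  11.9] [-0.0179 -0.286   1.3174] [ 0.005 -0.006  0.022]
16.4 [ 0.4834 -0.0135  0.0719] [-13.2  12. ] [-0.018  -0.2858  1.3181] [-0.003  0.008  0.007]
t 16.45 pos [ 0.4835 -0.0135  0.0722] psi -2.741 tilt 0.0176 F [ 0.   0.3 -2.5] T [-0.01  0.19  0.  ] open 0.0119 q [-0.17 -0.02 -0.29  1.32  0.01 -0.57]
before twist units xyz [ 0.   -0.02  0.09]
after twist units xyz [ 0.   -0.02  0.09]
twist units 0.0
```

Request:
{"op": "send_rows", "data": {
  "plan": [
    {"x": 0, "y": 0, "z": 0.1, "twist": 0}
  ]
}}

```text
t: 16.58
ee_pos: [0.4834, -0.0137, 0.0692]
orientation: [-0.199, 0.98, 0.007, -0.005]
ft_force: [-8.6, 0.7, 11.2]
opening: 0.0119
```

```bash
python3 w.py; python3 go.py .4836 -.0142 .0685 3.5416
```

```text
16.575 [ 0.4834 -0.0137  0.0692] [-12.8  11.4] [-0.0168 -0.2901  1.3121] [ 0.003 -0.041 -0.019]
16.625 [ 0.4834 -0.0136  0.0692] [-12.6  11.6] [-0.017  -0.2901  1.312 ] [-0.01   0.018  0.006]
16.675 [ 0.4837 -0.0136  0.0697] [-11.8  11.5] [-0.0174 -0.2895  1.3123] [-0.005  0.007  0.001]
t 16.73 pos [ 0.4838 -0.0136  0.0699] psi -2.7408 tilt 0.0163 F [-3.8 -0.6  5.3] T [ 0.01  0.42 -0.02] open 0.012 q [-0.17 -0.02 -0.29  1.31  0.01 -0.57]
before twist units xyz [ 0.01 -0.01  0.03]
after twist units xyz [ 0.01 -0.01  0.03]
twist units 0.0
```

Request:
{"op": "send_rows", "data": {
  "plan": [
    {"x": 0, "y": 0, "z": 0, "twist": 0},
    {"x": 0, "y": 0, "z": 0, "twist": 0},
    {"x": 0, "y": 0, "z": 0, "twist": 0}
  ],
  "fingers": 0.4
}}

```text
t: 17.1
ee_pos: [0.4854, -0.0137, 0.0711]
orientation: [-0.199, 0.98, 0.006, -0.003]
ft_force: [0.6, 0.1, 0.7]
opening: 0.0344
```

```bash
python3 w.py; python3 go.py .4836 -.0142 .0685 3.5416;  python3 - <<'E'
from h import *
s=Cam("side"); s.crop("s7",270,150,100,90,7)
E
```

```text
17.1 [ 0.4854 -0.0137  0.0711] [-7.7 11.4] [-0.0183 -0.2877  1.3109] [ 0.001  0.001 -0.001]
17.15 [ 0.4854 -0.0137  0.071 ] [-7.8 11.4] [-0.0183 -0.2878  1.311 ] [ 0.001 -0.001  0.003]
17.2 [ 0.4853 -0.0137  0.071 ] [-7.9 11.4] [-0.0183 -0.2878  1.3111] [-0.    -0.003  0.001]
t 17.25 pos [ 0.4852 -0.0137  0.0709] psi -2.7409 tilt 0.0141 F [ 0.3  0.1 -0.3] T [-0.05  0.05 -0.  ] open 0.0339 q [-0.17 -0.02 -0.29  1.31  0.01 -0.57]
before twist units xyz [0.04 0.   0.06]
after twist units xyz [0.04 0.   0.06]
twist units 0.0
```

View pics/s7.png

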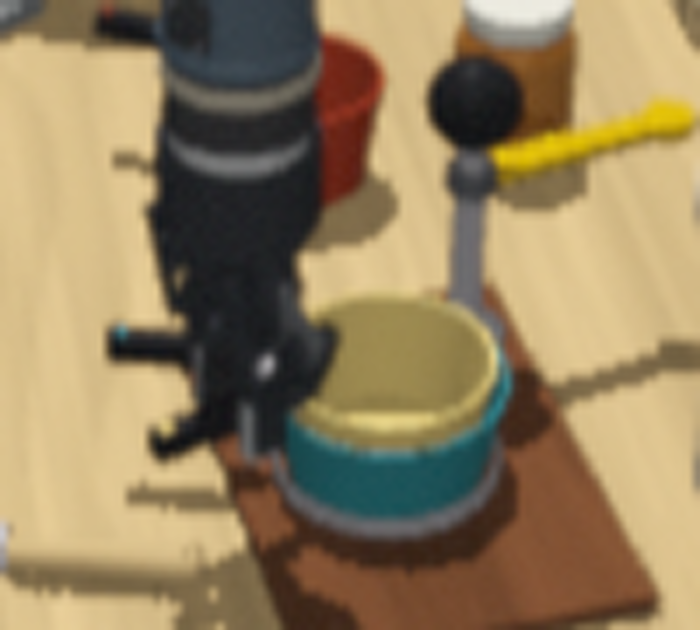

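Request:
{"op": "send_rows", "data": {
  "plan": [
    {"x": 0, "y": 0, "z": -0.4, "twist": 0},
    {"x": 0, "y": 0, "z": -0.7, "twist": 0},
    {"x": 0, "y": 0, "z": -0.9, "twist": 0},
    {"x": 0, "y": 0, "z": -0.8, "twist": 0}
  ]
}}

```text
t: 17.8
ee_pos: [0.4841, -0.0146, 0.1855]
orientation: [-0.199, 0.98, 0.007, -0.005]
ft_force: [0.3, 0.3, 0.8]
opening: 0.034
```

```bash
python3 w.py; python3 - <<'E'
import rel,cv2
from h import *
im=cv2.imread("pics/side0.png")[:,:,::-1]; h=cv2.cvtColor(im,cv2.COLOR_RGB2HSV); H,S,V=[h[...,i].astype(int) for i in range(3)]
rel.M["small"]=((H<10)|(H>172))&(S>150)&(V>40); rel.rim("small",.069,(295,150,35,35))
k,c,st,ce=blob((V<55).astype(np.uint8),(280,145,30,20)); print(ce,st,rel.s.onz(ce,.074))
rel.s.crop("s8",270,140,100,90,7)
E
python3 go.py .4935 .3377 .16 2.54
```

```text
17.8 [ 0.4841 -0.0146  0.1855] [-13.8  12.5] [-0.0476 -0.0875  1.5466] [-0.008  0.516  0.531]
17.85 [ 0.4865 -0.0151  0.1906] [-5.6 11. ] [-0.0502 -0.0798  1.5487] [-0.011 -0.021 -0.095]
17.9 [ 0.4867 -0.0151  0.1889] [-5.7 11. ] [-0.0496 -0.0827  1.5453] [ 0.021 -0.077 -0.045]
small bbox [302 155  23  25 430] rim centre [0.5681 0.2855] rms mm 2.49 L [301.5 161. ] R [324.5 161. ]
[291.3877551  154.18367347] [284 152  16   6  49] [0.4905 0.3407 0.074 ]
t 18.0 pos [ 0.4846 -0.0147  0.1845] psi -2.7409 tilt 0.0175 F [-0.7 -0.4 -0.4] T [-0.02  0.04  0.  ] open 0.034 q [-0.18 -0.05 -0.09  1.54  0.01 -0.58]
before twist units xyz [-3.64  8.03  0.61]
after twist units xyz [4.8  7.39 0.61]
twist units 5.74
```

View pics/s8.png

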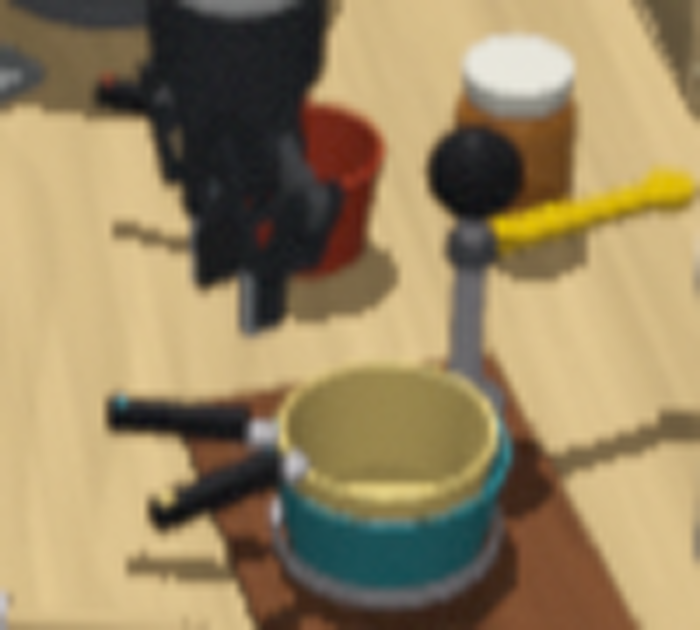

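Request:
{"op": "send_rows", "data": {
  "plan": [
    {"x": -0.2, "y": 0.4, "z": 0, "twist": 0},
    {"x": -0.4, "y": 0.9, "z": 0, "twist": 0.5},
    {"x": -0.34, "y": 0.92, "z": 0, "twist": 0.5},
    {"x": -0.25, "y": 0.95, "z": 0, "twist": 0.5},
    {"x": -0.18, "y": 0.97, "z": 0, "twist": 0.5},
    {"x": -0.1, "y": 0.98, "z": 0, "twist": 0.5},
    {"x": -0.02, "y": 0.98, "z": 0, "twist": 0.5},
    {"x": 0.06, "y": 0.97, "z": 0, "twist": 0.5},
    {"x": 0.1, "y": 0.95, "z": 0, "twist": 0.5}
  ],
  "fingers": 0.7
}}

```text
t: 19.12
ee_pos: [0.4945, 0.3314, 0.1745]
orientation: [0.16, 0.987, 0.003, -0.019]
ft_force: [0.2, -0.1, -0.3]
opening: 0.0599
```

```bash
python3 w.py;python3 go.py .4935 .3377 .10 2.532
```

```text
19.125 [0.4945 0.3314 0.1745] [-36.7  11.2] [0.2554 0.2174 1.5606] [0.527 0.597 0.077]
19.175 [0.4943 0.3361 0.1735] [-37.2  15.6] [0.2595 0.2203 1.5577] [-0.04  -0.066  0.045]
19.225 [0.4942 0.3334 0.1736] [-37.6  12.4] [0.2576 0.2182 1.5594] [-0.037 -0.034  0.029]
t 19.27 pos [0.4944 0.3314 0.174 ] psi 2.826 tilt 0.0389 F [ 0.3  0.1 -0.5] T [-0.03 -0.08  0.01] open 0.0597 q [0.46 0.26 0.22 1.56 0.03 0.78]
before twist units xyz [0.07 0.14 1.85]
after twist units xyz [0.11 0.12 1.85]
twist units 1.68
```

Request:
{"op": "send_rows", "data": {
  "plan": [
    {"x": 0, "y": 0.05, "z": 0, "twist": 0.9},
    {"x": 0.1, "y": 0.1, "z": 0.1, "twist": 0.75},
    {"x": 0, "y": 0, "z": 0.9, "twist": 0},
    {"x": 0, "y": 0, "z": 0, "twist": 0}
  ]
}}

```text
t: 19.77
ee_pos: [0.4876, 0.3374, 0.1299]
orientation: [0.301, 0.953, -0.004, -0.022]
ft_force: [-0.5, 0.2, -0.0]
opening: 0.0601
```

```bash
python3 w.py;python3 go.py .4935 .3377 .055 2.532
```

```text
19.775 [0.4876 0.3374 0.1299] [-44.6   6.1] [0.2637 0.1385 1.4824] [-0.044  0.087  0.007]
19.825 [0.4894 0.3383 0.1328] [-39.9   8.6] [0.2622 0.1427 1.4828] [-0.021  0.068 -0.   ]
19.875 [0.4906 0.3389 0.1347] [-36.7  10.3] [0.2614 0.1455 1.4827] [-0.013  0.044 -0.002]
t 19.93 pos [0.4915 0.3393 0.1358] psi 2.5297 tilt 0.0364 F [0.7 0.3 0. ] T [-0.03 -0.03 -0.02] open 0.0597 q [0.48 0.26 0.15 1.48 0.03 1.09]
before twist units xyz [-0.06 -0.    2.02]
after twist units xyz [-0.06 -0.    2.02]
twist units -0.01
```

Request:
{"op": "send_rows", "data": {
  "plan": [
    {"x": 0, "y": 0, "z": -0.9, "twist": 0}
  ]
}}

```text
t: 20.05
ee_pos: [0.4911, 0.3379, 0.17]
orientation: [0.301, 0.953, -0.002, -0.02]
ft_force: [-0.3, 0.8, 0.7]
opening: 0.0597
```

```bash
python3 w.py;python3 go.py .4935 .3377 .055 2.532
```

```text
20.05 [0.4911 0.3379 0.17  ] [-39.5   8.9] [0.2613 0.2154 1.556 ] [-0.039  0.646  0.592]
20.1 [0.4948 0.3396 0.1786] [-27.4  15.1] [0.2565 0.2272 1.5588] [-0.04   0.038 -0.084]
20.15 [0.4957 0.3402 0.1786] [-24.7  16.5] [0.2561 0.2265 1.5556] [ 0.011 -0.044 -0.041]
t 20.2 pos [0.4952 0.34   0.1768] psi 2.5297 tilt 0.0309 F [ 0.6 -1.1  0.2] T [-0.08 -0.03 -0.03] open 0.06 q [0.48 0.26 0.22 1.55 0.03 1.09]
before twist units xyz [ 0.   -0.07  3.04]
after twist units xyz [ 0.   -0.07  3.04]
twist units -0.01
```

Request:
{"op": "send_rows", "data": {
  "plan": [
    {"x": 0, "y": 0, "z": 0.9, "twist": 0},
    {"x": 0, "y": 0, "z": 0, "twist": 0}
  ]
}}

```text
t: 20.45
ee_pos: [0.4956, 0.3409, 0.1424]
orientation: [0.301, 0.953, 0.005, -0.014]
ft_force: [-1.0, -0.7, -0.5]
opening: 0.0598
```

```bash
python3 w.py;python3 go.py .4935 .3377 .055 2.532
```

```text
20.45 [0.4956 0.3409 0.1424] [-22.8  17.5] [0.2563 0.1551 1.4819] [-0.041  0.102  0.007]
20.5 [0.4971 0.3417 0.1452] [-18.4  19.8] [0.2549 0.1589 1.4821] [-0.019  0.051  0.006]
20.55 [0.4979 0.3421 0.1464] [-16.3  20.8] [0.2543 0.1607 1.4822] [-0.007  0.025  0.002]
t 20.6 pos [0.4982 0.3423 0.147 ] psi 2.5297 tilt 0.0263 F [0.1 0.6 0.1] T [-0.   -0.06 -0.01] open 0.0599 q [0.48 0.25 0.16 1.48 0.03 1.09]
before twist units xyz [ 0.03 -0.16  2.3 ]
after twist units xyz [ 0.03 -0.16  2.3 ]
twist units -0.01
```

Request:
{"op": "send_rows", "data": {
  "plan": [
    {"x": 0.03, "y": -0.1, "z": 0.6, "twist": 0},
    {"x": 0, "y": -0.06, "z": 0.8, "twist": 0}
  ]
}}

```text
t: 20.85
ee_pos: [0.4975, 0.3413, 0.0975]
orientation: [0.301, 0.953, 0.013, -0.006]
ft_force: [-0.7, -0.3, -0.2]
opening: 0.0597
```

```bash
python3 w.py;python3 go.py .4935 .3377 .055 2.532;  python3 - <<'E'
from h import *
s=Cam("side"); s.crop("s9",260,120,100,90,7)
E
```

```text
20.85 [0.4975 0.3413 0.0975] [-3.1 27.7] [0.2483 0.0561 1.3687] [ 0.032 -0.439 -0.518]
20.9 [0.4946 0.3398 0.092 ] [-10.7  23.7] [0.2515 0.0488 1.3668] [ 0.02  -0.006  0.093]
20.95 [0.494  0.3395 0.0929] [-12.3  22.9] [0.2514 0.0504 1.3702] [-0.014  0.05   0.038]
t 21.0 pos [0.4949 0.34   0.0946] psi 2.5298 tilt 0.0261 F [-0.4  1.1  0.4] T [-0.06 -0.03  0.02] open 0.06 q [0.48 0.25 0.05 1.37 0.03 1.09]
before twist units xyz [-0.   -0.07  0.99]
after twist units xyz [-0.   -0.07  0.99]
twist units -0.01
```

View pics/s9.png

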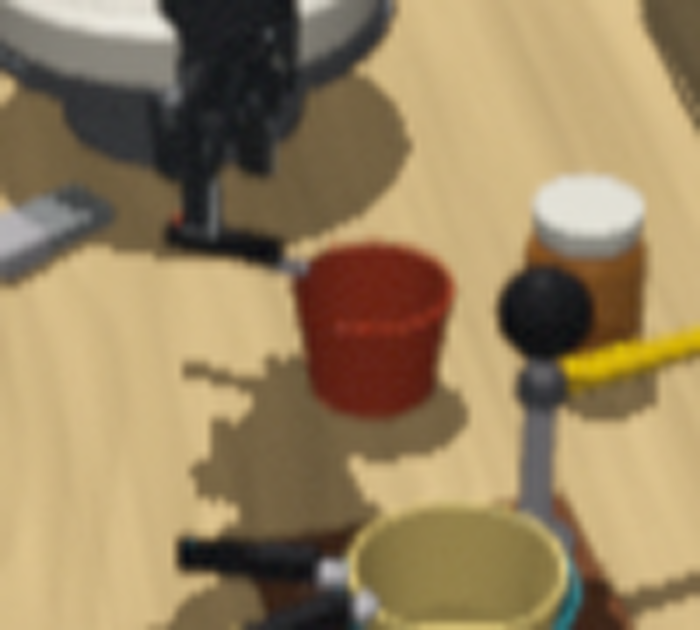

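Request:
{"op": "send_rows", "data": {
  "plan": [
    {"x": 0, "y": -0.05, "z": 0.5, "twist": 0},
    {"x": 0, "y": 0, "z": 0.45, "twist": 0}
  ]
}}

```text
t: 21.3
ee_pos: [0.499, 0.3422, 0.0641]
orientation: [0.301, 0.953, 0.015, -0.003]
ft_force: [-0.3, -0.1, -0.2]
opening: 0.0597
```

```bash
python3 w.py;python3 go.py .4935 .3377 .055 2.532;  python3 - <<'E'
from h import *
s=Cam("side"); s.crop("s10",260,120,100,90,7)
E
```

```text
21.3 [0.499  0.3422 0.0641] [ 2.6 30.8] [0.261  0.0038 1.2971] [ 0.066 -0.155 -0.287]
21.35 [0.4979 0.3417 0.0614] [-0.3 29.4] [2.6290e-01 7.0000e-04 1.2954e+00] [ 0.004 -0.011  0.051]
21.4 [0.4974 0.3414 0.0617] [-1.5 28.7] [2.6270e-01 1.1000e-03 1.2974e+00] [-0.008  0.018  0.026]
t 21.45 pos [0.4975 0.3415 0.0624] psi 2.53 tilt 0.029 F [-0.4  0.8 -0. ] T [ 0.   -0.03 -0.03] open 0.0598 q [0.48 0.26 0.   1.3  0.03 1.09]
before twist units xyz [ 0.03 -0.14  0.19]
after twist units xyz [ 0.03 -0.14  0.19]
twist units -0.01
```

View pics/s10.png

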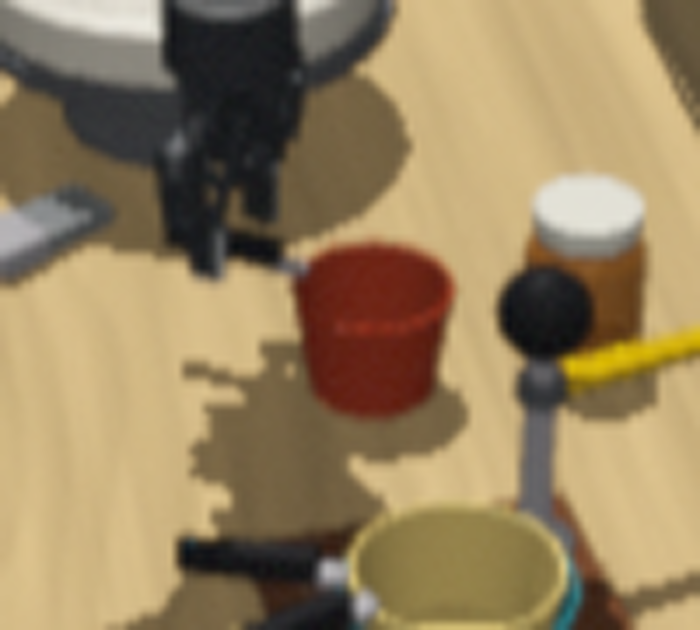

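Nearly there; correct the side offset, last 8 mm, and close.

Request:
{"op": "send_rows", "data": {
  "plan": [
    {"x": 0.03, "y": -0.15, "z": 0.25, "twist": 0}
  ]
}}

```text
t: 21.62
ee_pos: [0.4951, 0.3386, 0.0547]
orientation: [0.301, 0.953, 0.016, -0.003]
ft_force: [-0.4, -0.1, 0.3]
opening: 0.06
```

```bash
python3 w.py;python3 go.py .4935 .3377 .055 2.532
```

```text
21.625 [0.4951 0.3386 0.0547] [ 3.8 31.4] [ 0.2517 -0.0264  1.275 ] [-0.071 -0.277 -0.178]
21.675 [0.4928 0.3372 0.0522] [-0.8 28.8] [ 0.2521 -0.031   1.2752] [ 0.017 -0.018  0.024]
21.725 [0.4924 0.337  0.0519] [-1.9 28.3] [ 0.2525 -0.031   1.276 ] [0.003 0.012 0.006]
t 21.77 pos [0.4927 0.3373 0.0523] psi 2.5299 tilt 0.0288 F [-0.3  1.3  0.2] T [-0.06  0.01  0.01] open 0.0597 q [ 0.47  0.25 -0.03  1.28  0.03  1.09]
before twist units xyz [-0.01  0.02 -0.07]
after twist units xyz [-0.01  0.02 -0.07]
twist units -0.01
```

Request:
{"op": "send_rows", "data": {
  "plan": [
    {"x": 0, "y": 0, "z": 0, "twist": 0},
    {"x": 0, "y": 0, "z": 0, "twist": 0},
    {"x": 0, "y": 0, "z": 0, "twist": 0}
  ],
  "fingers": 0,
  "newtons": 110
}}

```text
t: 22.15
ee_pos: [0.4931, 0.3374, 0.0531]
orientation: [0.301, 0.953, 0.014, -0.004]
ft_force: [-1.6, -0.3, 1.4]
opening: 0.012
```

```bash
python3 w.py;python3 go.py .4935 .3377 .055 2.532;  python3 - <<'E'
import rel
from h import *
rel.rim("small",.069,(295,145,35,40))
rel.s.crop("s11",260,120,100,90,7)
E
```

```text
22.15 [0.4931 0.3374 0.0531] [-0.2 29.2] [ 0.2518 -0.0295  1.2763] [-0.002 -0.002  0.016]
22.2 [0.493  0.3373 0.0531] [-0.5 29. ] [ 0.2518 -0.0296  1.2766] [ 0.001 -0.002 -0.001]
22.25 [0.4929 0.3373 0.0531] [-0.5 29. ] [ 0.2518 -0.0297  1.2766] [-0.001 -0.002 -0.001]
t 22.3 pos [0.4929 0.3374 0.053 ] psi 2.5298 tilt 0.0291 F [-1.2  0.8  2.1] T [-0.22  0.15 -0.06] open 0.0119 q [ 0.47  0.25 -0.03  1.28  0.03  1.09]
before twist units xyz [-0.01  0.01 -0.05]
after twist units xyz [-0.01  0.01 -0.05]
twist units -0.01
small bbox [302 156  22  24 421] rim centre [0.5667 0.2803] rms mm 2.31 L [301.5 162. ] R [323.5 161.5]
```

View pics/s11.png

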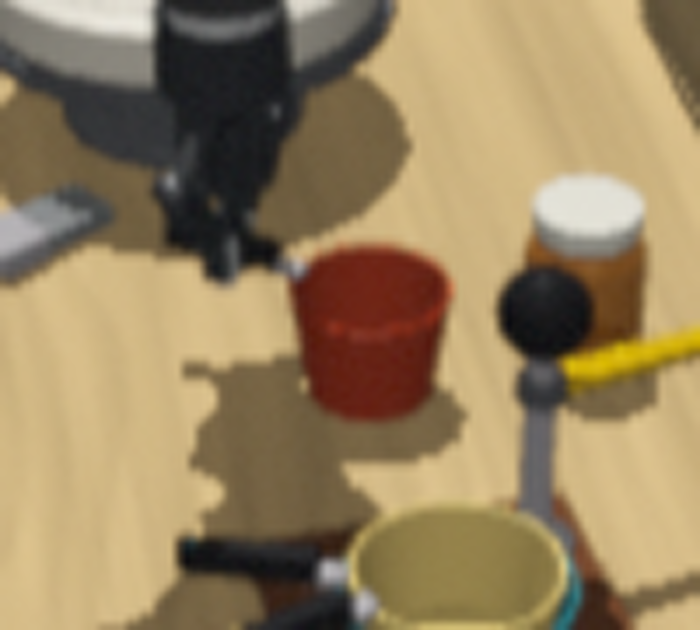

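Request:
{"op": "send_rows", "data": {
  "plan": [
    {"x": 0, "y": 0, "z": -0.4, "twist": 0},
    {"x": 0, "y": 0, "z": -0.5, "twist": 0},
    {"x": 0, "y": 0, "z": -0.6, "twist": 0},
    {"x": 0, "y": 0, "z": -0.6, "twist": 0},
    {"x": 0, "y": 0, "z": -0.6, "twist": 0},
    {"x": 0, "y": 0, "z": -0.5, "twist": 0}
  ]
}}

```text
t: 23.1
ee_pos: [0.4899, 0.3326, 0.1829]
orientation: [0.301, 0.953, 0.011, -0.009]
ft_force: [-0.5, -0.2, -2.0]
opening: 0.0124
```

```bash
python3 w.py;python3 go.py .44 .13 .18 2.09;  python3 - <<'E'
import rel
from h import *
rel.rim("medium",.078,(295,170,55,60))
rel.s.crop("s12",260,100,100,90,7)
E
```

```text
23.1 [0.4899 0.3326 0.1829] [-10.2  27.1] [0.2117 0.1828 1.5388] [-0.003  0.32   0.334]
23.15 [0.4913 0.3331 0.1863] [-5.5 29.3] [0.2098 0.1874 1.5401] [-0.011 -0.016 -0.066]
23.2 [0.4915 0.3333 0.1851] [-5.3 29.4] [0.2102 0.1854 1.5375] [ 0.019 -0.054 -0.033]
t 23.25 pos [0.4908 0.333  0.1832] psi 2.5301 tilt 0.0293 F [ 0.3 -0.3 -2.2] T [0.04 0.14 0.03] open 0.012 q [0.47 0.21 0.18 1.54 0.03 1.08]
before twist units xyz [-1.87 -4.89  0.08]
after twist units xyz [-3.78 -3.62  0.08]
twist units 2.52
medium bbox [310 191  31  23 557] rim centre [0.5667 0.0224] rms mm 2.18 L [309.5 201.5] R [340.5 201. ]
```

View pics/s12.png

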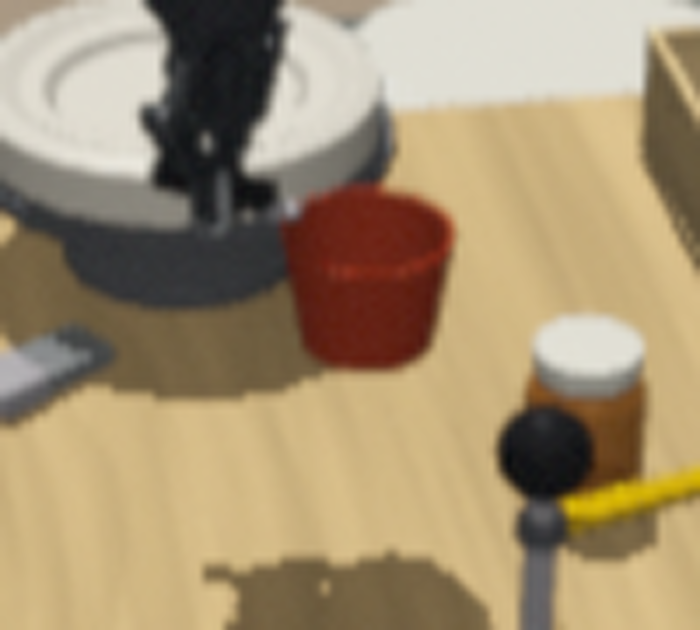

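Request:
{"op": "send_rows", "data": {
  "plan": [
    {"x": -0.12, "y": -0.3, "z": -0.05, "twist": 0},
    {"x": -0.25, "y": -0.65, "z": -0.06, "twist": 0},
    {"x": -0.25, "y": -0.65, "z": -0.06, "twist": 0},
    {"x": -0.25, "y": -0.65, "z": -0.06, "twist": 0},
    {"x": -0.25, "y": -0.65, "z": -0.06, "twist": 0},
    {"x": -0.25, "y": -0.65, "z": -0.06, "twist": 0},
    {"x": -0.25, "y": -0.65, "z": -0.06, "twist": 0},
    {"x": -0.25, "y": -0.65, "z": -0.06, "twist": 0}
  ]
}}

```text
t: 24.3
ee_pos: [0.4297, 0.1189, 0.1853]
orientation: [0.301, 0.954, 0.004, -0.017]
ft_force: [-0.1, -0.5, -1.2]
opening: 0.0124
```

```bash
python3 w.py;python3 go.py .44 .13 .18 2.09
```

```text
24.3 [0.4297 0.1189 0.1853] [-31.1  17.4] [-0.1346 -0.1692  1.5653] [-0.304 -0.263  0.069]
24.35 [0.4287 0.1159 0.1855] [-32.4  13.4] [-0.1365 -0.1706  1.5677] [ 0.03   0.029 -0.026]
24.4 [0.4295 0.1177 0.1855] [-31.3  16.3] [-0.1353 -0.1694  1.5661] [ 0.023  0.024 -0.026]
t 24.45 pos [0.4301 0.119  0.1856] psi 2.5285 tilt 0.0353 F [-0.2 -0.1 -3.1] T [ 0.1   0.07 -0.01] open 0.0124 q [ 0.1  -0.13 -0.17  1.57  0.02  0.72]
before twist units xyz [-0.04  0.37  0.14]
after twist units xyz [0.12 0.35 0.14]
twist units 2.51
```

Request:
{"op": "send_rows", "data": {
  "plan": [
    {"x": 0, "y": 0, "z": -0.06, "twist": 0.4},
    {"x": 0, "y": 0, "z": -0.06, "twist": 0.7},
    {"x": 0, "y": 0, "z": -0.06, "twist": 0.7},
    {"x": 0, "y": 0, "z": -0.06, "twist": 0.6}
  ]
}}

```text
t: 24.95
ee_pos: [0.4282, 0.1199, 0.192]
orientation: [0.499, 0.867, -0.001, -0.02]
ft_force: [-0.8, 1.4, -2.2]
opening: 0.0124
```

```bash
python3 w.py;python3 go.py .5183 .0958 .18 2.09
```

```text
24.95 [0.4282 0.1199 0.192 ] [-36.1  19. ] [-0.1324 -0.1542  1.583 ] [0.006 0.029 0.036]
25.0 [0.4282 0.1199 0.1922] [-35.9  19. ] [-0.1325 -0.1537  1.5833] [-0.002 -0.    -0.007]
25.05 [0.4284 0.1199 0.1922] [-35.6  19. ] [-0.1326 -0.1538  1.583 ] [ 0.001 -0.002 -0.005]
t 25.1 pos [0.4284 0.1199 0.1922] psi 2.1024 tilt 0.0403 F [ 0.4 -1.3 -1.6] T [0.11 0.05 0.01] open 0.0126 q [ 0.11 -0.13 -0.15  1.58  0.02  1.14]
before twist units xyz [-1.66  1.63  0.3 ]
after twist units xyz [-1.64  1.65  0.3 ]
twist units 0.07
```

Request:
{"op": "send_rows", "data": {
  "plan": [
    {"x": -0.25, "y": 0.25, "z": -0.04, "twist": 0},
    {"x": -0.45, "y": 0.45, "z": -0.04, "twist": 0},
    {"x": -0.45, "y": 0.45, "z": -0.04, "twist": 0.05},
    {"x": -0.35, "y": 0.35, "z": -0.04, "twist": 0},
    {"x": -0.12, "y": 0.12, "z": 0, "twist": 0}
  ]
}}

```text
t: 25.72
ee_pos: [0.5228, 0.096, 0.1933]
orientation: [0.497, 0.868, -0.0, -0.02]
ft_force: [0.4, -0.8, -1.3]
opening: 0.0121
```

```bash
python3 w.py;python3 go.py .5183 .0958 .18 2.09
```

```text
25.725 [0.5228 0.096  0.1933] [-34.6  19.1] [0.0946 0.0722 1.5822] [0.14  0.137 0.02 ]
25.775 [0.523  0.0959 0.193 ] [-34.4  18.8] [0.095  0.0721 1.5815] [-0.034 -0.035  0.026]
25.825 [0.5219 0.0962 0.1932] [-35.5  19.1] [0.0933 0.0706 1.5828] [-0.029 -0.023  0.025]
t 25.88 pos [0.5211 0.0965 0.1934] psi 2.1007 tilt 0.0408 F [-0.8 -1.  -2. ] T [0.1  0.05 0.03] open 0.0131 q [0.04 0.09 0.07 1.58 0.02 1.08]
before twist units xyz [ 0.02 -0.07  0.34]
after twist units xyz [ 0.02 -0.07  0.34]
twist units 0.06
```

Request:
{"op": "send_rows", "data": {
  "plan": [
    {"x": 0, "y": 0, "z": 0.8, "twist": 0},
    {"x": 0, "y": 0, "z": 0, "twist": 0}
  ]
}}

```text
t: 26.12
ee_pos: [0.5188, 0.0976, 0.1613]
orientation: [0.496, 0.868, -0.001, -0.021]
ft_force: [-0.2, 0.5, -1.6]
opening: 0.0125
```

```bash
python3 w.py;python3 go.py .5183 .0958 .18 2.09;  python3 - <<'E'
from h import *
s=Cam("side"); s.crop("s13",270,130,100,90,7)
E
```

```text
26.125 [0.5188 0.0976 0.1613] [-36.7  19.5] [8.7900e-02 1.5000e-03 1.5201e+00] [-0.041  0.091  0.008]
26.175 [0.5205 0.0977 0.1638] [-31.6  19.7] [0.0866 0.0053 1.5202] [-0.015  0.058 -0.003]
26.225 [0.5216 0.0976 0.1652] [-28.6  19.7] [0.086  0.0076 1.52  ] [-0.007  0.034 -0.004]
t 26.27 pos [0.5223 0.0976 0.166 ] psi 2.102 tilt 0.0335 F [ 0.1 -1.  -1.5] T [ 0.14  0.06 -0.01] open 0.0124 q [0.05 0.09 0.01 1.52 0.02 1.09]
before twist units xyz [ 0.01 -0.11 -0.35]
after twist units xyz [ 0.01 -0.11 -0.35]
twist units 0.07
```

View pics/s13.png

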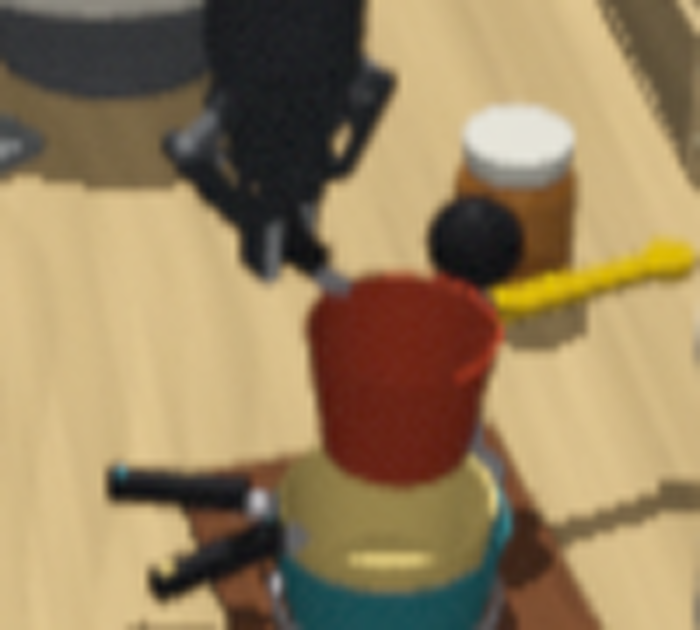

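```bash
python3 go.py; python3 - <<'E'
import rel
from h import *
rel.rim("small",.1835,(305,150,45,60)); 
k,c,st,ce=blob(rel.M["small"].astype(np.uint8),(305,150,45,60))
v=rel.s.im.copy(); cv2.drawContours(v,[c],-1,(0,255,0),1); cv2.imwrite("pics/m2.png",cv2.resize(v[140:240,290:360,::-1],None,fx=6,fy=6,interpolation=0))
def bottom(cx,cy,z,r):
    print([ (rel.s.proj([cx+r*np.cos(a),cy+r*np.sin(a),z])).tolist() for a in np.radians([-150,-120,-90,-60,-30])])
bottom(.566,.018,.115,.0365)
# bottom contour of red
b=c[:,0]; 
for x in range(314,340,3): print(x,b[b[:,0]==x,1].max() if (b[:,0]==x).any() else None,end='; ')
E
```

```text
t 26.32 pos [0.5226 0.0976 0.1662] psi 2.1019 tilt 0.0329 F [-0.2 -0.3 -2.7] T [0.11 0.02 0.03] open 0.0121 q [0.05 0.09 0.01 1.52 0.02 1.09]
small bbox [315 169  27  30 631] rim centre [0.5752 0.0122] rms mm 3.61 L [314.5 178. ] R [341.5 177.5]
[[317.6, 197.1], [322.3, 199.1], [328.0, 199.5], [333.1, 198.0], [336.2, 195.1]]
314 None; 317 194; 320 196; 323 198; 326 198; 329 198; 332 197; 335 195; 338 186;
```

View pics/m2.png

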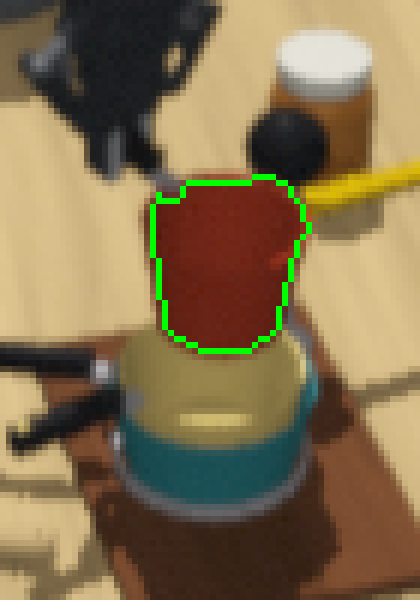

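```bash
python3 - <<'E'
from h import *
s=Cam("side")
for x,y in((.566,.018),(.572,.018),(.566,.026)):
  for z,r in((.1835,.047),(.1145,.0365)):
    q=np.array([s.proj([x+r*np.cos(a),y+r*np.sin(a),z]) for a in np.radians(range(0,360,10))])
    print(x,y,z,"crop px L",((q[:,0].min()-270)*7).round(),"R",((q[:,0].max()-270)*7).round(),"top",((q[:,1].min()-130)*7).round(),"bot",((q[:,1].max()-130)*7).round())
E
```

```text
0.566 0.018 0.1835 crop px L 294.0 R 495.0 top 267.0 bot 384.0
0.566 0.018 0.1145 crop px L 316.0 R 466.0 top 395.0 bot 488.0
0.572 0.018 0.1835 crop px L 307.0 R 508.0 top 266.0 bot 383.0
0.572 0.018 0.1145 crop px L 328.0 R 479.0 top 394.0 bot 486.0
0.566 0.026 0.1835 crop px L 291.0 R 491.0 top 258.0 bot 374.0
0.566 0.026 0.1145 crop px L 312.0 R 463.0 top 386.0 bot 477.0
```

Request:
{"op": "send_rows", "data": {
  "plan": [
    {"x": 0.04, "y": -0.1, "z": 0.3, "twist": 0},
    {"x": 0, "y": 0, "z": 0.5, "twist": 0},
    {"x": 0, "y": 0, "z": 0.2, "twist": 0},
    {"x": 0, "y": 0, "z": 0, "twist": 0}
  ]
}}

```text
t: 26.92
ee_pos: [0.5174, 0.0976, 0.1257]
orientation: [0.497, 0.868, 0.003, -0.015]
ft_force: [0.0, -0.6, -2.3]
opening: 0.0123
```

```bash
python3 w.py;python3 go.py .5183 .097 .073 2.09;  python3 - <<'E'
from h import *
s=Cam("side"); s.crop("s14",270,130,100,90,7)
E
```

```text
26.925 [0.5174 0.0976 0.1257] [-24.2  19.9] [ 0.0778 -0.0797  1.4366] [-0.004 -0.001  0.002]
26.975 [0.5176 0.0976 0.1261] [-23.7  19.9] [ 0.0776 -0.079   1.4369] [-0.002  0.019  0.003]
27.025 [0.518  0.0977 0.1267] [-22.7  20. ] [ 0.0774 -0.0782  1.4369] [-0.003  0.016 -0.003]
t 27.07 pos [0.5184 0.0977 0.1271] psi 2.1019 tilt 0.0296 F [ 1.4 -0.2 -1.7] T [0.11 0.07 0.01] open 0.0123 q [ 0.05  0.08 -0.08  1.44  0.02  1.09]
before twist units xyz [-0.01 -0.01  1.35]
after twist units xyz [-0.01 -0.01  1.35]
twist units 0.07
```

View pics/s14.png

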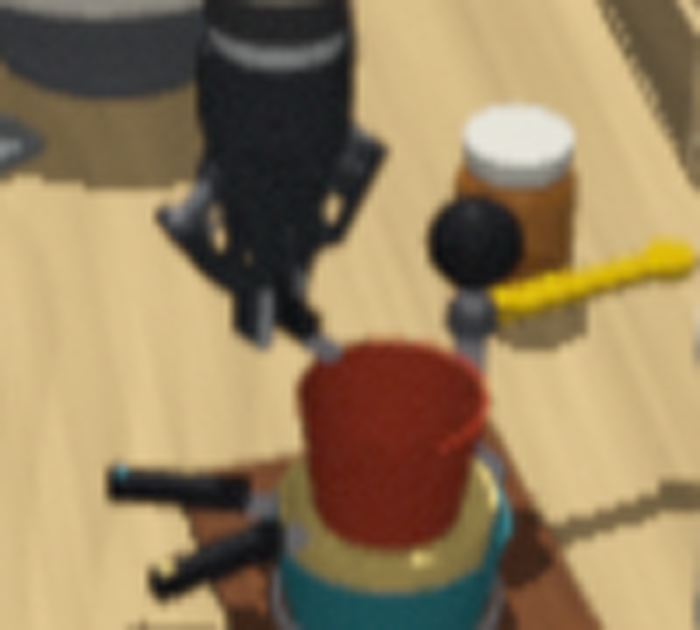

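Request:
{"op": "send_rows", "data": {
  "plan": [
    {"x": 0, "y": 0, "z": 0.3, "twist": 0},
    {"x": 0, "y": 0, "z": 0.4, "twist": 0},
    {"x": 0, "y": 0, "z": 0.2, "twist": 0},
    {"x": 0, "y": 0, "z": 0, "twist": 0}
  ]
}}

```text
t: 27.62
ee_pos: [0.5179, 0.0985, 0.0888]
orientation: [0.497, 0.868, 0.003, -0.014]
ft_force: [-0.6, 0.5, -1.8]
opening: 0.0123
```

```bash
python3 w.py;python3 go.py .5183 .097 .073 2.09;  python3 - <<'E'
from h import *
s=Cam("side"); s.crop("s15",270,130,100,90,7)
E
```

```text
27.625 [0.5179 0.0985 0.0888] [-21.1  20. ] [ 0.0901 -0.1404  1.3604] [-0.001 -0.    -0.004]
27.675 [0.5181 0.0984 0.0892] [-20.7  20.1] [ 0.09   -0.1398  1.3606] [-0.008  0.018  0.005]
27.725 [0.5186 0.0985 0.0898] [-19.5  20.1] [ 0.0896 -0.1389  1.3608] [-0.009  0.016  0.002]
t 27.77 pos [0.519  0.0985 0.0904] psi 2.1019 tilt 0.0274 F [-1.3 -0.8 -2.4] T [ 0.17  0.03 -0.03] open 0.0122 q [ 0.05  0.09 -0.14  1.36  0.02  1.09]
before twist units xyz [-0.02 -0.03  0.43]
after twist units xyz [-0.02 -0.03  0.43]
twist units 0.07
```

View pics/s15.png

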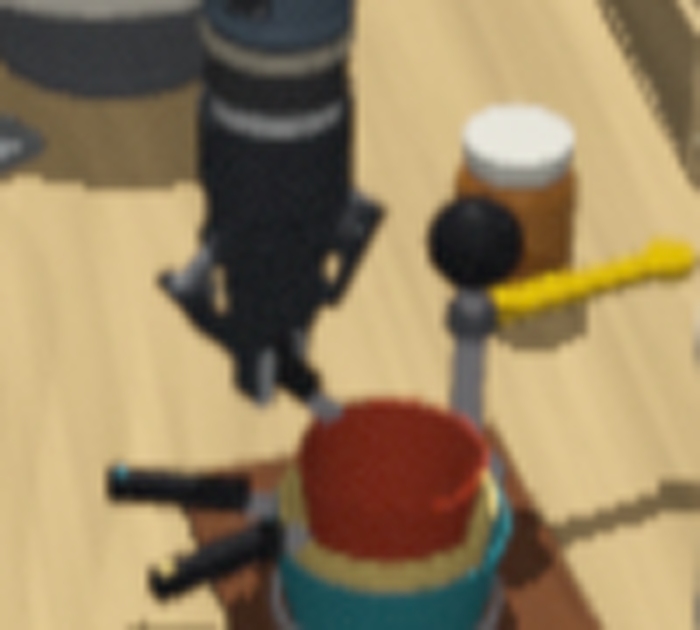

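Request:
{"op": "send_rows", "data": {
  "plan": [
    {"x": 0, "y": -0.04, "z": 0.15, "twist": 0}
  ]
}}

```text
t: 27.95
ee_pos: [0.5189, 0.0978, 0.0858]
orientation: [0.497, 0.868, 0.005, -0.012]
ft_force: [-0.4, -0.5, -2.3]
opening: 0.0128
```

```bash
python3 w.py;python3 go.py .5183 .097 .073 2.09
```

```text
27.95 [0.5189 0.0978 0.0858] [-15.   20.4] [ 0.0872 -0.1497  1.348 ] [-0.01 -0.12 -0.1 ]
28.0 [0.5177 0.0977 0.0843] [-17.7  20.1] [ 0.0878 -0.152   1.3478] [ 0.008 -0.011  0.02 ]
28.05 [0.5174 0.0977 0.0842] [-18.6  20.1] [ 0.088  -0.152   1.3484] [0.001 0.004 0.005]
t 28.1 pos [0.5175 0.0977 0.0844] psi 2.1019 tilt 0.0273 F [-0.4 -0.7 -2.2] T [0.12 0.02 0.01] open 0.0129 q [ 0.05  0.09 -0.15  1.35  0.02  1.09]
before twist units xyz [-0.03  0.01  0.28]
after twist units xyz [-0.03  0.01  0.28]
twist units 0.07
```

Request:
{"op": "send_rows", "data": {
  "plan": [
    {"x": 0, "y": 0, "z": 0.12, "twist": 0}
  ]
}}

```text
t: 28.22
ee_pos: [0.5179, 0.0979, 0.08]
orientation: [0.497, 0.868, 0.005, -0.012]
ft_force: [-1.0, 0.3, -2.6]
opening: 0.0124
```

```bash
python3 w.py;python3 go.py .5183 .097 .073 2.09
```

```text
28.225 [0.5179 0.0979 0.08  ] [-17.   20.2] [ 0.0898 -0.1585  1.3385] [ 0.025 -0.071 -0.08 ]
28.275 [0.5171 0.0978 0.0788] [-19.1  20.2] [ 0.0906 -0.1601  1.3382] [ 0.004 -0.007  0.017]
28.325 [0.5169 0.0978 0.0789] [-19.6  20.2] [ 0.0906 -0.16    1.3389] [-0.002  0.006  0.008]
t 28.38 pos [0.5169 0.0978 0.0791] psi 2.1019 tilt 0.028 F [-1.2  0.3 -2.1] T [0.1  0.05 0.03] open 0.0121 q [ 0.05  0.09 -0.16  1.34  0.02  1.09]
before twist units xyz [-0.04  0.02  0.15]
after twist units xyz [-0.03  0.02  0.15]
twist units 0.07
```

Request:
{"op": "send_rows", "data": {
  "plan": [
    {"x": -0.02, "y": 0.01, "z": 0.08, "twist": 0}
  ]
}}

```text
t: 28.5
ee_pos: [0.518, 0.0974, 0.0761]
orientation: [0.497, 0.868, 0.004, -0.013]
ft_force: [-0.6, -0.1, -2.6]
opening: 0.0123
```

```bash
python3 w.py;python3 go.py .5183 .097 .073 2.09
```

```text
28.5 [0.518  0.0974 0.0761] [-18.5  20.2] [ 0.0936 -0.1623  1.3324] [ 0.033 -0.033 -0.055]
28.55 [0.5176 0.0973 0.0753] [-19.8  20.1] [ 0.0943 -0.1633  1.3321] [ 0.001 -0.005  0.012]
28.6 [0.5174 0.0973 0.0754] [-20.1  20. ] [ 0.0942 -0.1632  1.3325] [-0.003  0.003  0.009]
t 28.65 pos [0.5174 0.0974 0.0755] psi 2.1018 tilt 0.0284 F [ 0.9  0.6 -2.4] T [ 0.11  0.07 -0.03] open 0.0123 q [ 0.05  0.09 -0.16  1.33  0.02  1.09]
before twist units xyz [-0.02  0.01  0.06]
after twist units xyz [-0.02  0.01  0.06]
twist units 0.07
```

Request:
{"op": "send_rows", "data": {
  "plan": [
    {"x": 0, "y": 0, "z": 0.06, "twist": 0}
  ]
}}

```text
t: 28.78
ee_pos: [0.5175, 0.0979, 0.0738]
orientation: [0.497, 0.868, 0.004, -0.014]
ft_force: [-4.4, 1.9, 5.9]
opening: 0.0126
```

```bash
python3 w.py;python3 go.py .5183 .097 .073 2.09
```

```text
28.775 [0.5175 0.0979 0.0738] [-19.6  21.2] [ 0.0948 -0.1657  1.3289] [ 0.004 -0.024 -0.019]
28.825 [0.5175 0.0978 0.0739] [-19.5  20.8] [ 0.0947 -0.1658  1.3289] [-0.006  0.006  0.002]
28.875 [0.5177 0.0977 0.0741] [-19.1  20.4] [ 0.0944 -0.1655  1.329 ] [-0.003  0.001  0.001]
t 28.93 pos [0.5176 0.0977 0.0741] psi 2.102 tilt 0.028 F [-2.3  1.5  2.7] T [ 0.14  0.42 -0.01] open 0.0121 q [ 0.05  0.09 -0.17  1.33  0.02  1.09]
before twist units xyz [-0.02  0.01  0.03]
after twist units xyz [-0.02  0.01  0.03]
twist units 0.07
```

Request:
{"op": "send_rows", "data": {
  "plan": [
    {"x": 0, "y": 0, "z": 0, "twist": 0},
    {"x": 0, "y": 0, "z": 0, "twist": 0},
    {"x": 0, "y": 0, "z": 0, "twist": 0}
  ],
  "fingers": 0.4
}}

```text
t: 29.3
ee_pos: [0.5189, 0.0971, 0.0745]
orientation: [0.497, 0.868, 0.004, -0.012]
ft_force: [0.2, 0.1, -0.2]
opening: 0.0342
```

```bash
python3 w.py;python3 go.py .5183 .097 .073 2.09;  python3 - <<'E'
from h import *
s=Cam("side"); s.crop("s16",270,130,100,90,7)
E
```

```text
29.3 [0.5189 0.0971 0.0745] [-16.3  19.1] [ 0.0943 -0.1648  1.3271] [-0.002  0.    -0.003]
29.35 [0.5188 0.0971 0.0745] [-16.4  19.1] [ 0.0943 -0.1649  1.3272] [ 0.    -0.001  0.001]
29.4 [0.5188 0.0971 0.0745] [-16.5  19.1] [ 0.0943 -0.1649  1.3272] [ 0.001 -0.     0.003]
t 29.45 pos [0.5187 0.0972 0.0745] psi 2.1019 tilt 0.0254 F [-0.1 -0.6 -0.1] T [-0.03 -0.   -0.03] open 0.0341 q [ 0.05  0.09 -0.16  1.33  0.02  1.09]
before twist units xyz [ 0.   -0.01  0.04]
after twist units xyz [ 0.   -0.01  0.04]
twist units 0.07
```

View pics/s16.png

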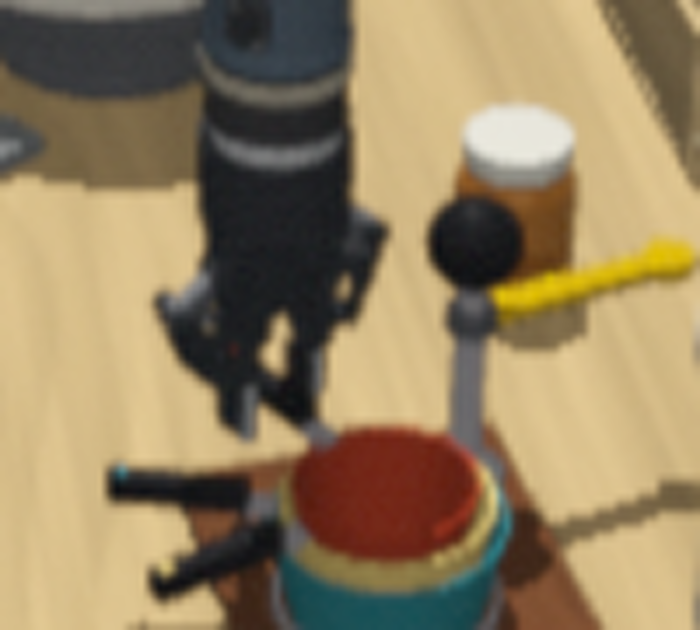

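Request:
{"op": "send_rows", "data": {
  "plan": [
    {"x": 0, "y": 0, "z": -0.4, "twist": 0},
    {"x": 0, "y": 0, "z": -0.8, "twist": 0},
    {"x": 0, "y": 0, "z": -0.9, "twist": 0},
    {"x": 0, "y": 0, "z": -0.9, "twist": 0},
    {"x": 0, "y": 0, "z": -0.9, "twist": 0},
    {"x": 0, "y": 0, "z": -0.6, "twist": 0}
  ]
}}

```text
t: 30.25
ee_pos: [0.5207, 0.0934, 0.263]
orientation: [0.497, 0.868, 0.004, -0.012]
ft_force: [0.2, -0.6, 0.4]
opening: 0.0344
```

```bash
python3 w.py;python3 go.py .6215 .111 .24 3.5; python3 - <<'E'
from h import *
s=Cam("side"); s.crop("s17",270,130,100,90,7)
t=Cam("top"); t.crop("t17",260,130,100,100,6)
E
```

```text
30.25 [0.5207 0.0934 0.263 ] [-17.  19.] [0.0852 0.2015 1.7034] [0.074 0.479 0.406]
30.3 [0.522  0.0934 0.2666] [-11.1  19.2] [0.0836 0.2071 1.7047] [-0.015 -0.043 -0.06 ]
30.35 [0.522  0.0935 0.2648] [-12.3  19.2] [0.084  0.2037 1.7021] [ 0.017 -0.08  -0.037]
t 30.4 pos [0.5212 0.0935 0.2624] psi 2.1018 tilt 0.0247 F [ 0.5  0.4 -0.4] T [-0.04  0.02  0.  ] open 0.0343 q [0.04 0.08 0.2  1.7  0.02 1.08]
before twist units xyz [-0.89  2.38  0.56]
after twist units xyz [-2.5  -0.47  0.56]
twist units -8.01
```

View pics/s17.png

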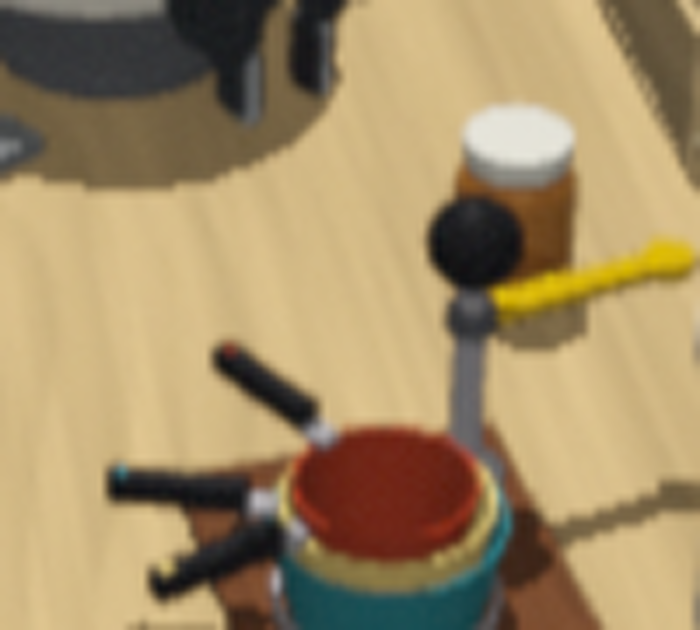

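Request:
{"op": "send_rows", "data": {
  "plan": [
    {"x": -0.2, "y": 0.5, "z": 0, "twist": 0},
    {"x": -0.3, "y": 0.8, "z": 0, "twist": 0},
    {"x": -0.25, "y": 0.7, "z": 0, "twist": 0},
    {"x": -0.14, "y": 0.38, "z": 0, "twist": -0.5},
    {"x": 0, "y": 0, "z": 0, "twist": -1},
    {"x": 0, "y": 0, "z": 0, "twist": -1},
    {"x": 0, "y": 0, "z": 0, "twist": -1},
    {"x": 0, "y": 0, "z": 0, "twist": -1},
    {"x": 0, "y": 0, "z": 0, "twist": -1},
    {"x": 0, "y": 0, "z": 0, "twist": -1},
    {"x": 0, "y": 0, "z": 0, "twist": -1},
    {"x": 0, "y": 0, "z": 0, "twist": -0.5}
  ],
  "fingers": 1
}}

```text
t: 32.0
ee_pos: [0.6119, 0.1111, 0.2299]
orientation: [-0.2, 0.979, 0.015, -0.032]
ft_force: [-0.5, -0.0, 0.6]
opening: 0.0853
```

```bash
python3 w.py;python3 go.py .6215 .111 .1385 3.5; python3 - <<'E'
from h import *
s=Cam("side"); s.crop("s18",270,90,100,90,7)
E
```

```text
32.0 [0.6119 0.1111 0.2299] [-68.   15.8] [0.3895 0.493  1.7413] [ 0.008 -0.029 -0.002]
32.05 [0.6117 0.1112 0.2294] [-68.9  15.8] [0.3899 0.4925 1.7413] [0.003 0.003 0.001]
32.1 [0.6119 0.1111 0.2297] [-68.3  15.7] [0.3898 0.493  1.7413] [-0.004  0.013  0.004]
t 32.15 pos [0.612  0.1111 0.2302] psi -2.7421 tilt 0.0694 F [ 0.  -0.3 -0.9] T [-0.03 -0.03  0.01] open 0.0853 q [ 0.06  0.39  0.49  1.74  0.02 -0.34]
before twist units xyz [-0.22 -0.09  2.29]
after twist units xyz [-0.22 -0.09  2.29]
twist units 0.24
```

View pics/s18.png

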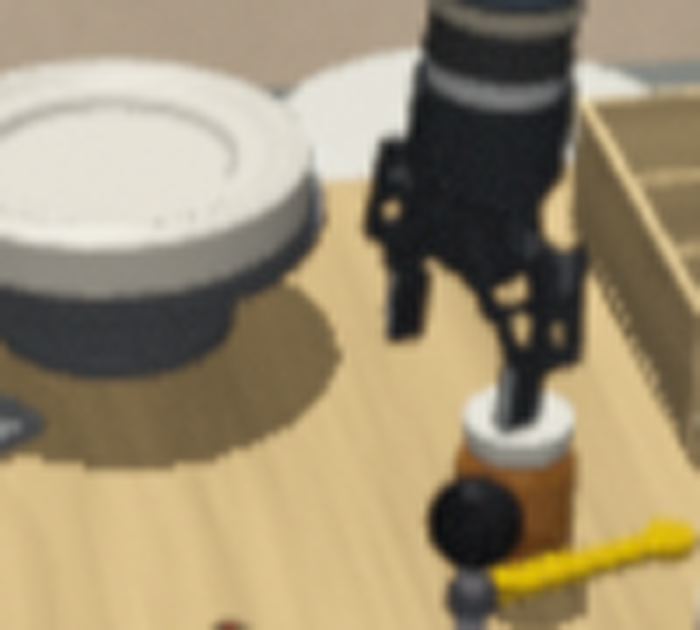

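Request:
{"op": "send_rows", "data": {
  "plan": [
    {"x": 0, "y": 0, "z": -0.9, "twist": 0}
  ]
}}

```text
t: 32.33
ee_pos: [0.6121, 0.1105, 0.2617]
orientation: [-0.197, 0.98, 0.015, -0.036]
ft_force: [0.7, -0.0, 0.1]
opening: 0.0854
```

```bash
python3 w.py
```

```text
32.325 [0.6121 0.1105 0.2617] [-77.4  15.2] [0.4202 0.5967 1.8238] [0.214 0.955 0.671]
32.375 [0.6146 0.1104 0.2695] [-65.1  15.9] [0.4173 0.6096 1.8271] [-0.058  0.025 -0.057]
32.425 [0.6156 0.1106 0.2698] [-61.8  16.1] [0.4161 0.6087 1.8242] [-0.005 -0.041 -0.044]
```

Request:
{"op": "send_rows", "data": {
  "plan": [
    {"x": 0, "y": 0, "z": 0.9, "twist": 0},
    {"x": 0, "y": 0, "z": 0, "twist": 0}
  ]
}}

```text
t: 32.72
ee_pos: [0.6127, 0.1112, 0.2297]
orientation: [-0.196, 0.98, 0.014, -0.03]
ft_force: [-0.2, 0.4, -0.6]
opening: 0.0857
```

```bash
python3 w.py
```

```text
32.725 [0.6127 0.1112 0.2297] [-65.  16.] [0.388  0.491  1.7377] [-0.03   0.125  0.008]
32.775 [0.6142 0.1112 0.2331] [-59.3  16.3] [0.3868 0.4964 1.7386] [-0.018  0.088  0.015]
32.825 [0.6152 0.1113 0.2352] [-55.6  16.5] [0.3861 0.4999 1.7391] [-0.012  0.055  0.003]
```

Request:
{"op": "send_rows", "data": {
  "plan": [
    {"x": 0, "y": 0, "z": -0.9, "twist": 0}
  ]
}}

```text
t: 33.0
ee_pos: [0.6164, 0.1106, 0.27]
orientation: [-0.197, 0.98, 0.014, -0.028]
ft_force: [-0.4, 0.1, 0.6]
opening: 0.0854
```

```bash
python3 w.py
```

```text
33.0 [0.6164 0.1106 0.27  ] [-59.7  16.3] [0.4159 0.609  1.8225] [0.207 0.999 0.676]
33.05 [0.619  0.1106 0.2785] [-46.1  17.1] [0.4126 0.6227 1.8259] [-0.063  0.027 -0.055]
33.1 [0.6199 0.1107 0.2788] [-42.8  17.4] [0.4114 0.6218 1.8229] [-0.001 -0.046 -0.045]
```

Request:
{"op": "send_rows", "data": {
  "plan": [
    {"x": 0, "y": 0, "z": 0.9, "twist": 0},
    {"x": 0, "y": 0, "z": 0, "twist": 0}
  ]
}}

```text
t: 33.4
ee_pos: [0.6194, 0.1115, 0.2418]
orientation: [-0.197, 0.98, 0.013, -0.018]
ft_force: [0.8, -1.0, -0.8]
opening: 0.0858
```

```bash
python3 w.py; python3 go.py .6215 .111 .1385 3.5
```

```text
33.4 [0.6194 0.1115 0.2418] [-40.8  17.5] [0.383  0.5098 1.7373] [-0.031  0.139  0.009]
33.45 [0.6208 0.1115 0.2451] [-35.   17.8] [0.3816 0.5149 1.738 ] [-0.019  0.075  0.013]
33.5 [0.6216 0.1116 0.2469] [-32.1  18.1] [0.381  0.5177 1.7384] [-0.006  0.039  0.004]
t 33.55 pos [0.622  0.1116 0.2478] psi -2.7454 tilt 0.0354 F [-0.4 -0.1 -0.2] T [-0.07 -0.03 -0.03] open 0.0856 q [ 0.06  0.38  0.52  1.74  0.02 -0.33]
before twist units xyz [ 0.02 -0.01  2.73]
after twist units xyz [ 0.02 -0.01  2.73]
twist units 0.22
```

Request:
{"op": "send_rows", "data": {
  "plan": [
    {"x": 0, "y": 0, "z": -0.9, "twist": 0}
  ]
}}

```text
t: 33.67
ee_pos: [0.6217, 0.1108, 0.2811]
orientation: [-0.197, 0.98, 0.012, -0.017]
ft_force: [1.1, -0.2, 0.5]
opening: 0.0852
```

```bash
python3 w.py
```

```text
33.675 [0.6217 0.1108 0.2811] [-37.3  17.7] [0.4115 0.6269 1.8224] [0.209 1.017 0.682]
33.725 [0.6242 0.1108 0.2899] [-23.3  18.5] [0.4081 0.6409 1.8257] [-0.062  0.026 -0.054]
33.775 [0.6251 0.111  0.2903] [-19.9  18.8] [0.4068 0.64   1.8227] [-0.003 -0.048 -0.045]
```

Request:
{"op": "send_rows", "data": {
  "plan": [
    {"x": 0, "y": 0, "z": 0.9, "twist": 0},
    {"x": 0, "y": 0, "z": 0, "twist": 0}
  ]
}}

```text
t: 34.08
ee_pos: [0.6253, 0.1117, 0.2531]
orientation: [-0.197, 0.98, 0.011, -0.007]
ft_force: [-0.3, 0.5, 0.5]
opening: 0.0855
```

```bash
python3 w.py; python3 go.py .6215 .111 .1385 3.5
```

```text
34.075 [0.6253 0.1117 0.2531] [-18.5  18.9] [0.3782 0.5269 1.7368] [-0.031  0.139  0.012]
34.125 [0.6267 0.1118 0.2565] [-12.6  19.3] [0.3769 0.5322 1.7375] [-0.02   0.075  0.013]
34.175 [0.6274 0.1118 0.2583] [-9.5 19.5] [0.3762 0.535  1.7378] [-0.009  0.039  0.005]
t 34.23 pos [0.6278 0.1119 0.2592] psi -2.7458 tilt 0.0211 F [ 1.1 -0.8  0.4] T [-0.01  0.01 -0.02] open 0.0854 q [ 0.06  0.38  0.54  1.74  0.02 -0.33]
before twist units xyz [0.15 0.04 3.02]
after twist units xyz [0.16 0.04 3.02]
twist units 0.21
```

Request:
{"op": "send_rows", "data": {
  "plan": [
    {"x": 0.1, "y": 0, "z": 0.7, "twist": 0},
    {"x": 0.06, "y": 0.02, "z": 0.8, "twist": 0}
  ]
}}

```text
t: 34.48
ee_pos: [0.6263, 0.1115, 0.2069]
orientation: [-0.197, 0.98, 0.009, 0.006]
ft_force: [-0.3, 0.3, -0.2]
opening: 0.0856
```

```bash
python3 w.py; python3 go.py .6215 .111 .1385 3.5; python3 - <<'E'
from h import *
s=Cam("side"); s.crop("s19",270,90,100,90,7)
E
```

```text
34.475 [0.6263 0.1115 0.2069] [ 8.5 20.6] [0.3285 0.3714 1.604 ] [-0.15  -0.642 -0.558]
34.525 [0.6235 0.1115 0.2014] [-0.5 20.1] [0.3304 0.3627 1.6025] [0.041 0.02  0.081]
34.575 [0.6232 0.1114 0.2023] [-1.7 20. ] [0.331  0.3654 1.6056] [-0.004  0.067  0.04 ]
t 34.62 pos [0.624  0.1114 0.2042] psi -2.7458 tilt 0.0202 F [0.1 0.9 0.3] T [-0.04 -0.    0.03] open 0.0855 q [ 0.06  0.33  0.37  1.61  0.02 -0.33]
before twist units xyz [0.06 0.01 1.64]
after twist units xyz [0.06 0.01 1.64]
twist units 0.21
```

View pics/s19.png

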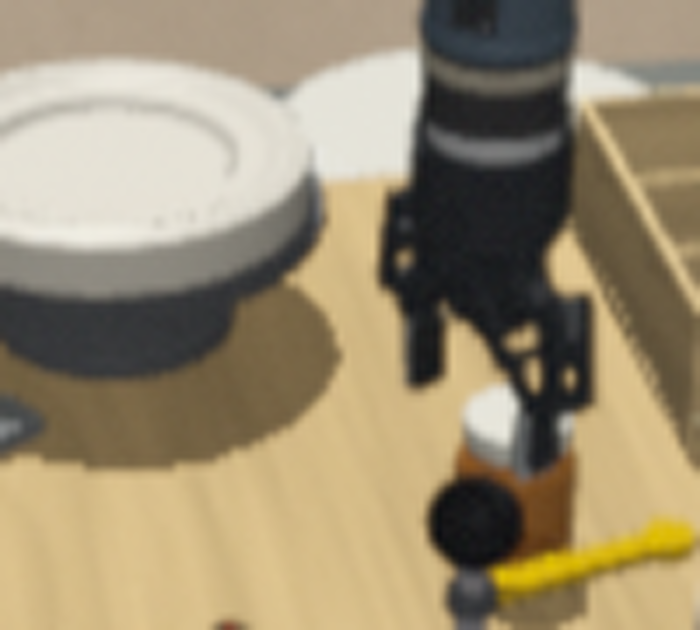

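Request:
{"op": "send_rows", "data": {
  "plan": [
    {"x": 0.05, "y": 0, "z": 0.5, "twist": 0},
    {"x": 0, "y": 0, "z": 0.6, "twist": 0}
  ]
}}

```text
t: 34.92
ee_pos: [0.6286, 0.1118, 0.1701]
orientation: [-0.197, 0.98, 0.009, 0.011]
ft_force: [-0.5, 0.4, 0.3]
opening: 0.0851
```

```bash
python3 w.py; python3 go.py .6215 .111 .1385 3.5; python3 - <<'E'
from h import *
s=Cam("side"); s.crop("s20",270,90,100,90,7)
E
```

```text
34.925 [0.6286 0.1118 0.1701] [18.9 21.3] [0.3175 0.2846 1.5178] [-0.016 -0.337 -0.384]
34.975 [0.6271 0.1118 0.1664] [13.7 21. ] [0.3195 0.2798 1.5161] [ 0.016 -0.001  0.061]
35.025 [0.6266 0.1117 0.1669] [12.4 20.9] [0.3196 0.2808 1.5185] [-0.009  0.029  0.027]
t 35.08 pos [0.6269 0.1118 0.168 ] psi -2.7457 tilt 0.0249 F [ 0.8  0.6 -0. ] T [-0.01  0.04  0.01] open 0.0854 q [ 0.06  0.32  0.28  1.52  0.02 -0.33]
before twist units xyz [0.13 0.03 0.74]
after twist units xyz [0.13 0.03 0.74]
twist units 0.21
```

View pics/s20.png

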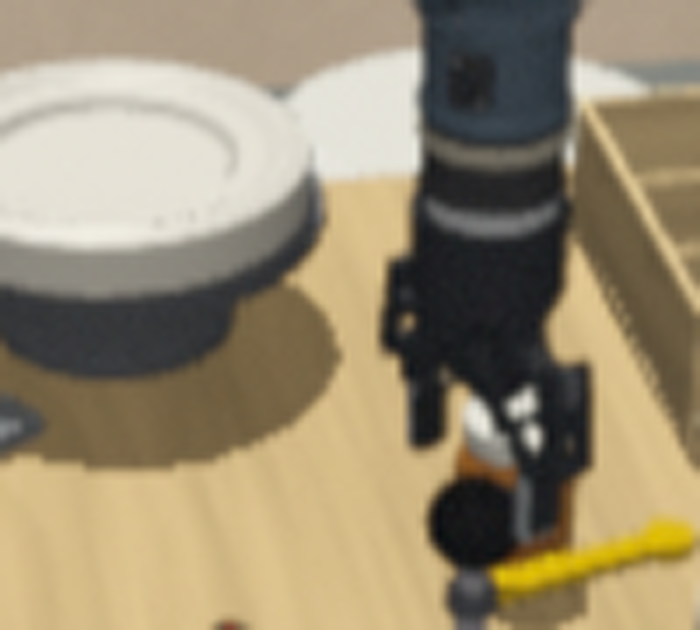

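Request:
{"op": "send_rows", "data": {
  "plan": [
    {"x": 0.12, "y": 0.03, "z": 0.35, "twist": 0},
    {"x": 0, "y": 0, "z": 0.4, "twist": 0}
  ]
}}

```text
t: 35.38
ee_pos: [0.6268, 0.1119, 0.1447]
orientation: [-0.197, 0.98, 0.008, 0.015]
ft_force: [0.0, 0.5, -0.3]
opening: 0.0854
```

```bash
python3 w.py; python3 go.py .6215 .111 .1385 3.5; python3 - <<'E'
from h import *
s=Cam("side"); s.crop("s21",270,90,100,90,7)
E
```

```text
35.375 [0.6268 0.1119 0.1447] [25.7 21.7] [0.3058 0.2195 1.4575] [ 0.018 -0.199 -0.261]
35.425 [0.6258 0.1118 0.1418] [22.  21.5] [0.3076 0.2161 1.4559] [ 0.015 -0.011  0.037]
35.475 [0.6252 0.1118 0.1418] [20.5 21.4] [0.3078 0.2163 1.4575] [-0.002  0.014  0.02 ]
t 35.52 pos [0.6253 0.1118 0.1423] psi -2.7458 tilt 0.0298 F [-0.7 -0.3  1. ] T [-0.04 -0.01  0.  ] open 0.0855 q [ 0.06  0.31  0.22  1.46  0.02 -0.33]
before twist units xyz [0.09 0.02 0.09]
after twist units xyz [0.09 0.02 0.09]
twist units 0.21
```

View pics/s21.png

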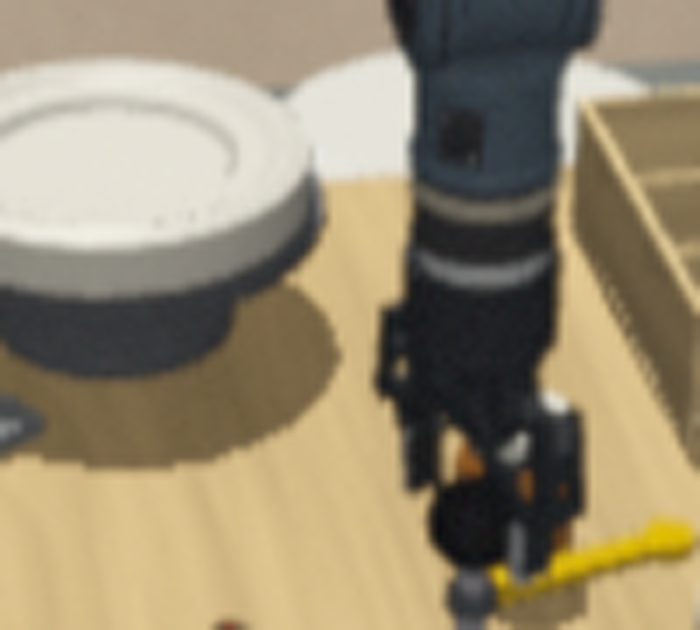

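Request:
{"op": "send_rows", "data": {
  "plan": [
    {"x": 0.09, "y": 0.02, "z": 0.12, "twist": 0}
  ]
}}

```text
t: 35.7
ee_pos: [0.6228, 0.1112, 0.1389]
orientation: [-0.197, 0.98, 0.008, 0.014]
ft_force: [-0.7, 0.3, 0.8]
opening: 0.0851
```

```bash
python3 w.py; python3 go.py .6215 .111 .1385 3.5
```

```text
35.7 [0.6228 0.1112 0.1389] [23.8 21.5] [0.298  0.1985 1.4463] [-0.072 -0.178 -0.094]
35.75 [0.6216 0.1112 0.1377] [21.2 21.4] [0.2979 0.196  1.4464] [ 0.009 -0.006  0.008]
35.8 [0.6215 0.1112 0.1376] [20.8 21.4] [0.2981 0.1961 1.4467] [0.002 0.005 0.002]
t 35.85 pos [0.6217 0.1112 0.1377] psi -2.7458 tilt 0.0301 F [-0.6 -0.7  0.5] T [-0.03  0.01  0.03] open 0.0855 q [ 0.06  0.3   0.2   1.45  0.02 -0.33]
before twist units xyz [ 0.01 -0.   -0.02]
after twist units xyz [ 0.01 -0.   -0.02]
twist units 0.21
```

Request:
{"op": "send_rows", "data": {
  "plan": [
    {"x": 0, "y": 0, "z": 0, "twist": 0},
    {"x": 0, "y": 0, "z": 0, "twist": 0},
    {"x": 0, "y": 0, "z": 0, "twist": 0}
  ],
  "fingers": 0,
  "newtons": 70
}}

```text
t: 36.22
ee_pos: [0.6223, 0.1101, 0.1389]
orientation: [-0.196, 0.98, 0.007, 0.013]
ft_force: [0.3, -1.8, 0.6]
opening: 0.0474
```

```bash
python3 w.py; python3 go.py .6215 .111 .1385 3.5; python3 - <<'E'
from h import *
s=Cam("side"); s.crop("s22",270,90,100,90,7)
E
```

```text
36.225 [0.6223 0.1101 0.1389] [23.2 18.9] [0.2973 0.1977 1.4469] [ 0.001 -0.     0.   ]
36.275 [0.6223 0.1101 0.1389] [23.1 19. ] [0.2973 0.1976 1.4469] [-0.001  0.001 -0.002]
36.325 [0.6223 0.1102 0.1389] [23.1 19.1] [0.2973 0.1976 1.4469] [-0.    -0.001 -0.   ]
t 36.38 pos [0.6223 0.1102 0.1389] psi -2.7463 tilt 0.03 F [-1.2 -3.   3.7] T [-1.07 -0.04 -0.02] open 0.0472 q [ 0.06  0.3   0.2   1.45  0.02 -0.33]
before twist units xyz [0.01 0.03 0.01]
after twist units xyz [0.01 0.03 0.01]
twist units 0.21
```

View pics/s22.png

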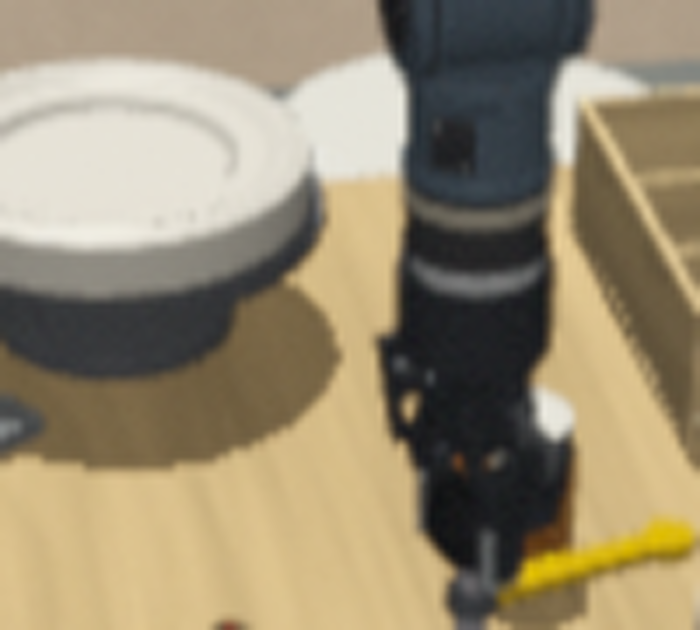

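Request:
{"op": "send_rows", "data": {
  "plan": [
    {"x": 0, "y": 0, "z": 0, "twist": 0.6},
    {"x": 0, "y": 0, "z": 0, "twist": 0.9},
    {"x": 0, "y": 0, "z": 0, "twist": 0.9},
    {"x": 0, "y": 0, "z": 0, "twist": 0.9}
  ]
}}

```text
t: 36.92
ee_pos: [0.6221, 0.1118, 0.1389]
orientation: [0.097, 0.995, 0.01, 0.011]
ft_force: [1.0, 2.5, 2.1]
opening: 0.0476
```

```bash
python3 w.py; python3 go.py .6215 .111 .1385 3.5; python3 - <<'E'
from h import *
s=Cam("side"); s.crop("s23",290,130,100,90,7)
E
```

```text
36.925 [0.6221 0.1118 0.1389] [23.4 18.4] [0.2973 0.1977 1.4467] [ 0.001  0.001 -0.001]
36.975 [0.6221 0.1118 0.1389] [23.3 18.3] [0.2973 0.1977 1.4468] [0.002 0.001 0.003]
37.025 [0.6221 0.1118 0.1389] [23.3 18.6] [0.2973 0.1977 1.4468] [-0.001  0.001  0.   ]
t 37.08 pos [0.6221 0.1117 0.1389] psi 2.9547 tilt 0.0299 F [0.8 2.5 1.7] T [-1.34  0.15 -0.1 ] open 0.0477 q [0.06 0.3  0.2  1.45 0.02 0.25]
before twist units xyz [ 0.01 -0.02  0.01]
after twist units xyz [ 0.02 -0.01  0.01]
twist units -3.12
```

View pics/s23.png

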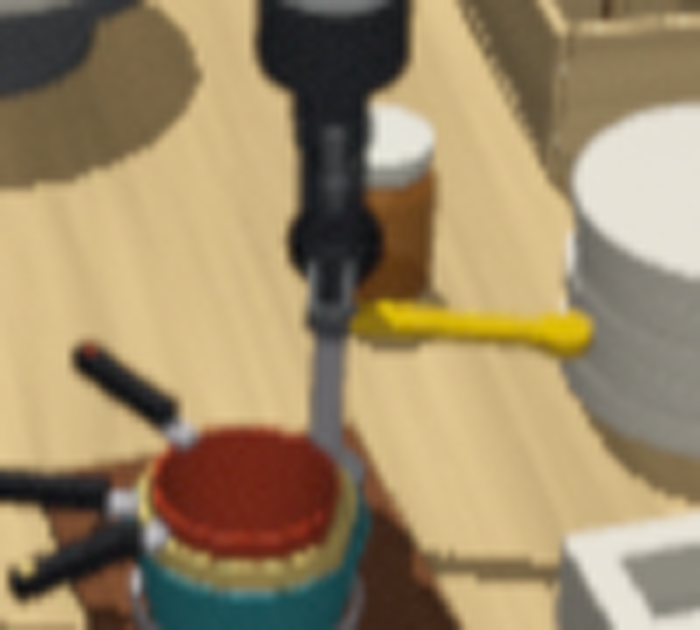

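Request:
{"op": "send_rows", "data": {
  "plan": [
    {"x": 0, "y": 0, "z": 0, "twist": 0.9},
    {"x": 0, "y": 0, "z": 0, "twist": 0.9},
    {"x": 0, "y": 0, "z": 0, "twist": 0.9},
    {"x": 0, "y": 0, "z": 0, "twist": 0.9},
    {"x": 0, "y": 0, "z": 0, "twist": 0.9},
    {"x": 0, "y": 0, "z": 0, "twist": 0.9},
    {"x": 0, "y": 0, "z": 0, "twist": 0.9},
    {"x": 0, "y": 0, "z": 0, "twist": 0.9},
    {"x": 0, "y": 0, "z": 0, "twist": 0.9},
    {"x": 0, "y": 0, "z": 0, "twist": 0.9}
  ]
}}

```text
t: 38.38
ee_pos: [0.6258, 0.1145, 0.1391]
orientation: [0.776, 0.63, 0.019, -0.001]
ft_force: [4.2, -2.8, 2.8]
opening: 0.0477
```

```bash
python3 w.py; python3 go.py .6215 .111 .1385 3.5; python3 - <<'E'
from h import *
s=Cam("side"); s.crop("s24",270,130,100,90,7)
E
```

```text
38.375 [0.6258 0.1145 0.1391] [27.7 24.7] [0.3023 0.204  1.4433] [ 0.004  0.006 -0.004]
38.425 [0.6258 0.1145 0.1391] [27.6 25. ] [0.3023 0.2039 1.4433] [-0.004 -0.001  0.001]
38.475 [0.6257 0.1145 0.1391] [27.6 24.9] [0.3022 0.2039 1.4433] [-0.001 -0.002 -0.001]
t 38.52 pos [0.6257 0.1145 0.1391] psi 1.3699 tilt 0.0372 F [ 5.5 -1.9  2.9] T [-0.22  0.79 -0.17] open 0.0477 q [0.06 0.3  0.2  1.44 0.02 1.84]
before twist units xyz [-0.11 -0.09  0.01]
after twist units xyz [ 0.13 -0.05  0.01]
twist units -12.2
```

View pics/s24.png

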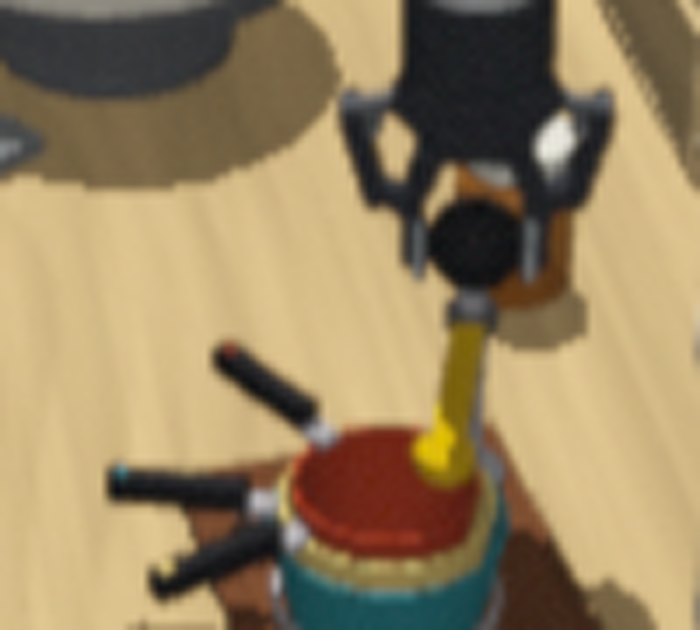

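Request:
{"op": "send_rows", "data": {
  "plan": [
    {"x": 0, "y": 0, "z": 0, "twist": 0.8},
    {"x": 0, "y": 0, "z": 0, "twist": 0.7}
  ]
}}

```text
t: 38.83
ee_pos: [0.6266, 0.1143, 0.1391]
orientation: [0.85, 0.526, 0.019, -0.004]
ft_force: [2.5, -2.9, 1.7]
opening: 0.0477
```

```bash
python3 go.py .6215 .111 .1385 3.5
```

```text
t 38.83 pos [0.6266 0.1143 0.1391] psi 1.1085 tilt 0.0398 F [ 2.5 -2.9  1.7] T [-0.42  0.3   0.14] open 0.0477 q [0.06 0.3  0.2  1.44 0.03 2.1 ]
before twist units xyz [-0.13 -0.08  0.02]
after twist units xyz [ 0.15 -0.03  0.02]
twist units -13.7
```

Request:
{"op": "send_rows", "data": {
  "plan": [
    {"x": 0, "y": 0, "z": 0, "twist": 0.6}
  ]
}}

```text
t: 38.95
ee_pos: [0.627, 0.1142, 0.1387]
orientation: [0.876, 0.482, 0.02, -0.005]
ft_force: [2.4, -2.4, 0.9]
opening: 0.0472
```

```bash
python3 w.py; python3 go.py .6215 .111 .1385 3.5; python3 - <<'E'
from h import *
s=Cam("side"); s.crop("s25",270,130,100,90,7)
E
```

```text
38.95 [0.627  0.1142 0.1387] [29.2 28. ] [0.3032 0.2043 1.441 ] [ 0.001  0.001 -0.   ]
39.0 [0.627  0.1142 0.1387] [29.2 27.7] [0.3032 0.2043 1.4411] [-0.002 -0.002  0.001]
39.05 [0.6269 0.1142 0.1387] [29.1 27.6] [0.3032 0.2042 1.4411] [0.002 0.    0.001]
t 39.1 pos [0.6269 0.1142 0.1387] psi 1.0095 tilt 0.0402 F [ 2.5 -3.3 -0.5] T [-0.59 -0.27  1.16] open 0.0474 q [0.06 0.3  0.2  1.44 0.03 2.19]
before twist units xyz [-0.14 -0.07  0.01]
after twist units xyz [ 0.16 -0.03  0.01]
twist units -14.27
```

View pics/s25.png

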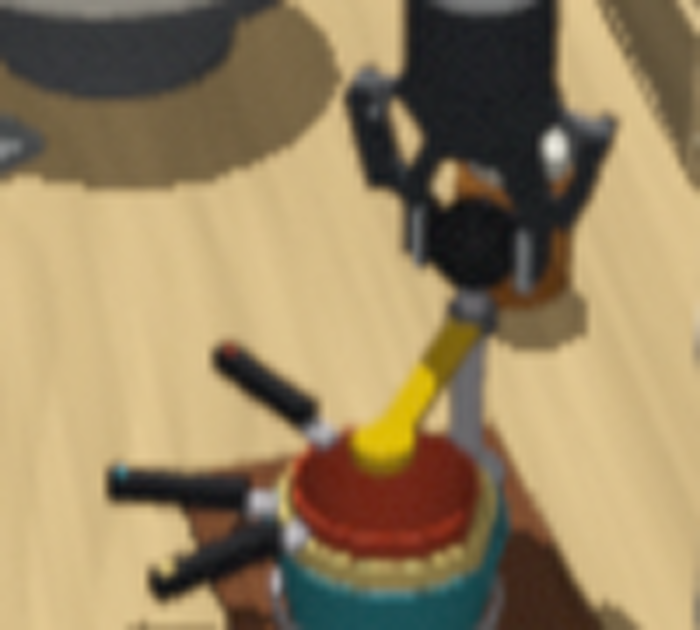

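Request:
{"op": "send_rows", "data": {
  "plan": [
    {"x": 0, "y": 0, "z": 0, "twist": 0},
    {"x": 0, "y": 0, "z": 0, "twist": 0},
    {"x": 0, "y": 0, "z": 0, "twist": 0},
    {"x": 0, "y": 0, "z": 0, "twist": 0}
  ],
  "fingers": 1
}}

```text
t: 39.65
ee_pos: [0.625, 0.1163, 0.1378]
orientation: [0.875, 0.483, 0.019, -0.008]
ft_force: [-0.9, -0.2, -0.3]
opening: 0.0849
```

Request:
{"op": "send_rows", "data": {
  "plan": [
    {"x": 0, "y": 0, "z": -0.4, "twist": 0},
    {"x": 0, "y": 0, "z": -0.7, "twist": 0},
    {"x": 0, "y": 0, "z": -0.9, "twist": 0},
    {"x": 0, "y": 0, "z": -0.9, "twist": 0}
  ]
}}

```text
t: 40.15
ee_pos: [0.62, 0.1126, 0.2561]
orientation: [0.875, 0.483, 0.016, -0.01]
ft_force: [-0.7, -0.5, 0.1]
opening: 0.0854
```

```bash
python3 w.py; python3 go.py .35 .38 .25 1.0
```

```text
40.15 [0.62   0.1126 0.2561] [18.9 33.5] [0.3155 0.4533 1.6878] [0.098 0.728 0.624]
40.2 [0.6219 0.1126 0.2627] [28.8 34. ] [0.3123 0.4625 1.6903] [-0.033 -0.02  -0.078]
40.25 [0.6224 0.1127 0.2613] [29.3 34.1] [0.3123 0.4595 1.6868] [ 0.018 -0.081 -0.048]
t 40.3 pos [0.6218 0.1127 0.2584] psi 1.009 tilt 0.0425 F [ 1.7 -0.5  0.2] T [ 0.   -0.01 -0.01] open 0.0855 q [0.06 0.31 0.46 1.69 0.03 2.19]
before twist units xyz [ 2.04 -9.31  0.21]
after twist units xyz [ 1.95 -9.33  0.21]
twist units 0.05
```

Move the arm aside for an unobstructed top view.

Request:
{"op": "send_rows", "data": {
  "plan": [
    {"x": 0.1, "y": -0.5, "z": -0.1, "twist": 0},
    {"x": 0.2, "y": -0.9, "z": -0.1, "twist": 0},
    {"x": 0.2, "y": -0.9, "z": -0.05, "twist": 0},
    {"x": 0.2, "y": -0.9, "z": -0.05, "twist": 0},
    {"x": 0.2, "y": -0.9, "z": 0, "twist": 0},
    {"x": 0.2, "y": -0.9, "z": 0, "twist": 0},
    {"x": 0.2, "y": -0.9, "z": 0, "twist": 0},
    {"x": 0.2, "y": -0.9, "z": 0, "twist": 0},
    {"x": 0.2, "y": -0.9, "z": 0, "twist": 0}
  ]
}}

```text
t: 41.42
ee_pos: [0.3766, 0.3423, 0.2648]
orientation: [0.875, 0.483, 0.01, -0.013]
ft_force: [-0.0, -1.1, -0.0]
opening: 0.0858
```

```bash
python3 go.py; python3 - <<'E'
from h import *
s=Cam("side"); s.crop("s26",270,130,100,90,7)
t=Cam("top"); t.crop("t26",200,130,160,120,5)
h=t.hsv(); k,c,st,ce=blob(((h[...,0]>=20)&(h[...,0]<27)&(h[...,1]>200)).astype(np.uint8),(285,165,50,50)); print(ce,st)
vx,vy,x0,y0=cv2.fitLine(c,cv2.DIST_L2,0,.01,.01).ravel(); 
P=t.onz(ce,.117); B=np.array([.6212,.111]); d=P[:2]-B; print("bar dir",np.arctan2(d[1],d[0]))
N=np.array([.5624,.0195])-B; print("nest dir",np.arctan2(N[1],N[0]))
p1=t.onz([x0-8*vx,y0-8*vy],.117);p2=t.onz([x0+8*vx,y0+8*vy],.117);d=p1-p2;print("axis",np.arctan2(d[1],d[0]))
for c0,l in(((.5624,.0195,.067),'nest')): pass
E
```

```text
t 41.42 pos [0.3766 0.3423 0.2648] psi 1.0091 tilt 0.0326 F [-0.  -1.1 -0. ] T [-0.04 -0.03  0.01] open 0.0858 q [ 0.59 -0.01  0.11  1.67  0.02  2.72]
[305.33936652 187.24886878] [289 177  32  21 221]
bar dir -2.1295389907613305
nest dir -2.1419680790861224
axis 1.0093273043872664Traceback (most recent call last):
  File "<stdin>", line 9, in <module>
ValueError: too many values to unpack (expected 2)
```

View pics/t26.png

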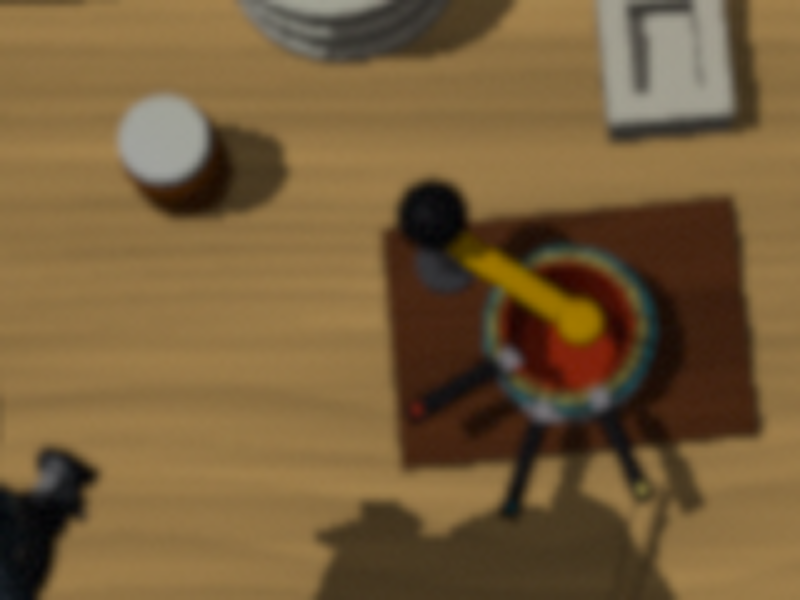

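View pics/s26.png

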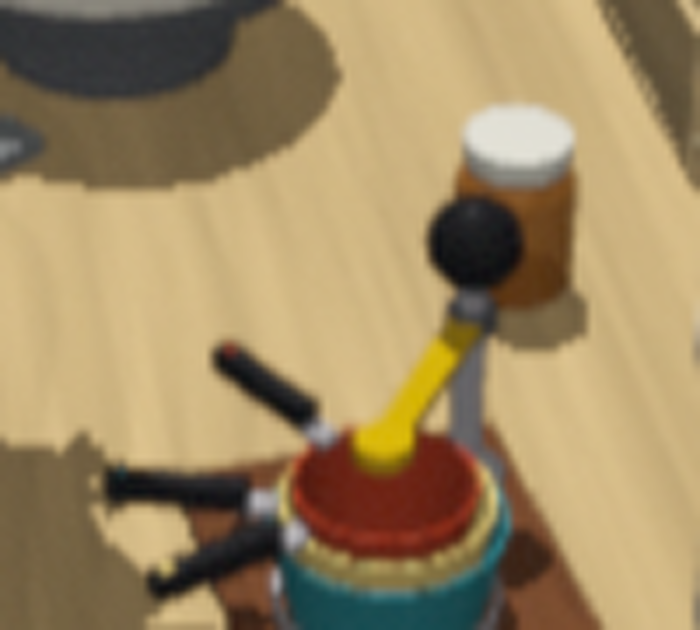

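```bash
python3 -c "
from bench import sign_off
print(sign_off())"
```

```text
the job is handed in; nothing more can be done
None
```

The yellow pan is nested in the blue-green one and the red pan in the yellow. I then turned the ball knob clockwise about 145° until the wrist torque jumped to 1.2 N m, released it, moved the arm clear and handed the job in at about t = 41.5 s.

**Nesting:** All three rims look level and concentric in both camera views. First contact came about 1 mm above the computed seated height for each pan. That is about 14 N for yellow and 9 N for red, against the 42 N limit. After release I judged flatness only by eye, not by a depth measurement.

**Handles:** In the final top picture the red, blue-green and yellow handles are about 44° and 43° apart, all over the front.

**Keeper:** The bar measures within about 0.012 rad of the direction to the nest centre.

**Bystanders:** The arm kept clear of them and none looked moved in the pictures, but I did not measure their positions again.

**Disagreements:**
- The two cameras differed by about 2–5 mm on pan and ball positions, so I placed the pans using offsets between things seen in the same picture.
- The tool tilted by up to 0.07 rad because the row-by-row moves drift. I corrected it before gripping the ball. Some tilt, 0.03 rad or less, remained when I gripped and placed the pans.

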